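Knock the stop peg down and put the mallet away

ROBOT

A 7-joint arm with a two-finger parallel gripper is mounted at the origin on a cart in front of the work surface, level with it; the furniture and walls round the work are solid. World frame = base frame: x ahead of the robot, y to its left, z up, the work surface at z = 0. Lengths are in m, angles in rad, forces in N, time in s.
With the tool pointing down it reaches from about 0.4 to 0.85 m from the base axis. Payload 10.4 kg.
Tool frame: the origin (TCP) lies at the very end of the fingers, on their centre line; the grasp point (between the pads) lies grasp_offset behind it (grasp_offset is the distance from the TCP to the grasp point, in m); z points along the fingers, y is the direction in which the jaws open and shut (so a half turn about z gives the same grasp; the last joint's range is limited). The gripper opens to 85 mm and grips with 20 to 120 N. Pads are 22 mm wide; open, the fingers measure 114 mm over their backs; the gripper's body (76 mm by 85 mm) begins 54 mm behind the grasp point. The pads swing forward as they close: fully open they stand 13 mm farther back than shut.
Start: joints at [-1.289, 0.332, -0.065, 1.46, 0.022, 1.35, -0.088], TCP at [0.188, 0.596, 0.206] pointing down, gripper open.
Joint ranges: [-2.6, 2.6], [-0.5, 2.12], [-1.47, 1.34], [0.16, 2.42], [-1.27, 4.41], [0.06, 2.06], [-2.6, 2.6]. Speed limits (rad/s): [2.22, 2.22, 2.79, 2.79, 3.14, 3.14, 3.14].

INTERFACE

Orientations are given as a unit quaternion [w, x, y, z].
In Python, from bench import * gives the robot as it stands.
- The arm moves only by the shell command python3 -m inch 'ROWS' [FORCE]. ROWS is JSON, a list of rows, each an object with "rot": the turn, a rotation vector about the tool's x, y, z in rad, a list of three; "travel": the shift along the tool's x, y, z in cm, a list of three; "hand": the finger opening in cm, from 0 to 8.54. A call has 1 to 5 rows; each row shifts and turns the commanded pose from where the row before left it, along the tool's axes as they then stand; what a row does not reach is not made up. A row lasts 1/8 s, in which the tool goes at most 62.5 mm and 10.7 degrees, less where a joint would pass 70% of its speed; a pose out of reach is approached as far as the arm can. A call is refused whole if a number of a shift passes 6.25 or a number of a turn 0.188, either way. A call with a gripper value outside its range is refused whole. The fingers move at their own pace and stop on an object; FORCE is the grip in N (left out, the last holds). Time passes only in rows, so rows that do not move let the fingers close. It gives the time, the measured TCP pose, the force and the opening at its end, in the units of the state.
- observe(): the state, without advancing time (a new reading comes with each control period).
- grab_frame(name): name is "side" or "top" or "wrist"; returns (picture, depth): 400x640x3 uint8, red, green, blue; 400x640 float32, m along the optical axis (not along the pixel's ray), 0 where there is no reading.
- camera_params(name): a dict with "camera_matrix" (3x3 intrinsics, pixels), "cam_to_world" (4x4, takes a point from camera to world coordinates); the wrist camera has in their place "hand_eye" (4x4, takes a point from camera to tool coordinates, whose origin is the TCP and whose axes are the flange's). Camera axes: x right, y up, looking along -z (the intrinsics and any distortion apply to the point x, -y, -z); pixel columns grow to the right and rows downward; lengths in m; the calibration is good to about 2 mm. A picture is of the moment at which its call begins: read the wrist's pose just before it. camera_params takes no time and is no camera call.
- job_done(): hands the job in, once; it reports no verdict.
The state is a dict: "time_s": time; "joint_pos": joint angles; "joint_velocities": joint speeds; "tau": joint torques, N m; "tool_pos": TCP position; "ee_rot": TCP orientation; "wrist_force": force on the tool from outside, world axes, zero at the start; "wrist_torque": the same for the moment, N m; "gripper_width": opening from 0.0 (shut) to 1.0 (fully open).
Only numpy, scipy, OpenCV 4.12 (cv2) and the standard library are available. Lean on these libraries where they do the work, as an engineer would, in place of code of your own. Each camera call takes 0.05 s, during which the arm holds its last target.

TASK

Take the wooden mallet by its handle and strike the raised steel peg of the dark wooden block down with a brisk blow of its head until the peg catches and stays down; only the mallet may touch the peg. Then put the mallet down on the worktop standing on its head, let go, take it again by its head and push its handle through the eye of the keeper until the head stands upright on the keeper's board close up to the eye, and let go. Leave the mug, the glass and the dish brush where they are.

Things in the scene. Friction and masses are not known exactly. Their poses are not given: they have to be found in the camera images.
- mallet: Wooden mallet, 0.35 kg. It stands on a square face of its head with the handle level. Origin: centre of the head's lower face; z up, the handle runs along its own -x. The handle is 20 mm wide (y) and 22 mm high, its axis 35 mm above the origin; it leaves the head at x = -28 mm and ends at x = -152 mm (the last 15 mm are tapered to 14 x 16 mm). Balance point at x = -12 mm.
- mallet_head: The mallet's pale wooden head, a block 56 mm along the handle (x), 46 mm across (y) and 70 mm high (z), striking faces below and above. Same origin and axes as the mallet.
- grip (a point): A point on the axis of the mallet's handle near the head, good to hold (mallet frame x = -65 mm, y = 0, z = 35 mm).
- stop_block: Dark wooden block 110 x 110 mm, 38 mm high, fixed to the worktop; origin at the centre of its underside, z up. The peg stands in the middle of its top.
- block_top (a point): Centre of the block's top face, 38 mm above the worktop, where the peg stands. The peg's top lies 24 mm above this point when it is up, 6 mm when it is down.
- peg (a joint): Sprung steel stop peg in the block, with a round flat-topped head 24 mm across. 0 = up, 0.018 = driven down (m). It resists with about 6 N at first, less further down, and springs up again unless it is driven past about 0.011; from there it snaps down and stays down.
- keeper: Fixed mallet keeper: pale wooden board (own x -54 to +70 mm, 95 mm wide, 12 mm thick) with an upright aluminium plate (x -49 to -41 mm, 62 mm wide, top 82 mm above the worktop) that has the eye. Origin on the worktop, z up. The mallet's handle goes through toward -x and its head stands on the board on the +x side of the plate, head's origin at about x = 0, y = 0, z = 12 mm.
- eye (a point): Centre of the eye, a rectangular hole 28 mm wide (y) and 30 mm high (z) through the keeper's upright plate; 47 mm above the worktop, keeper frame x = -45 mm. Axes as the keeper's: the handle enters toward -x.
- mug: Bystander: white mug with leaf pattern, 92 x 123 x 95 mm, loose; origin at the centre of its underside.
- glass: Bystander: clear drinking glass, 80 mm across and 91 mm high, loose; origin at the centre of its underside.
- dish_brush: Bystander: black dish brush, 202 x 51 x 41 mm, loose, lying; origin under its middle.

How it is judged:
By the outcome, as a careful person would: the job done as asked, in the order asked, and still so for the second after the job is handed in, with the robot touching nothing.
It also fails if it takes over 61 s, if anything falls off the work surface, if the arm or the gripper's body presses on something with over 40 N, if the wrist force passes 120 N, or if a joint passes its speed limit or range.

## Working session

There is one attempt and no reset: what is moved stays moved. The work goes in short steps, Python scripts to look and compute and a shell command to move; the robot and the scene stay as the last step left them, time stands still between calls to the robot, and variables do not carry over. Pictures are saved under pics/ and viewed, and the job is handed in when it is done.

```bash
ls; mkdir -p pics; python3 - <<'E'
from bench import *
import cv2,numpy as np
s=observe();print({k:np.round(v,3).tolist() for k,v in s.items()})
for n in("side","top","wrist"):
    im,d=grab_frame(n);cv2.imwrite(f"pics/{n}0.png",im[:,:,::-1]);np.save(f"pics/{n}0.npy",d)
    p=camera_params(n);print(n,{k:np.round(v,3).tolist() for k,v in p.items()})
import bench;print([x for x in dir(bench) if x[0]!='_'])
E
```

```text
pics
{'time_s': 0.0, 'joint_pos': [-1.289, 0.333, -0.065, 1.461, 0.022, 1.35, -0.088], 'joint_velocities': [-0.001, 0.0, -0.001, -0.001, 0.0, 0.001, 0.001], 'tau': [0.001, -62.546, 0.049, -39.159, 0.016, 0.01, -0.0], 'tool_pos': [0.187, 0.596, 0.205], 'ee_rot': [-0.0, 0.152, 0.988, -0.001], 'wrist_force': [-0.533, 0.715, 0.476], 'wrist_torque': [0.018, -0.032, -0.025], 'gripper_width': 1.001}
side {'camera_matrix': [[431.425, 0.0, 321.16], [0.0, 431.425, 193.239], [0.0, 0.0, 1.0]], 'cam_to_world': [[0.822, 0.336, -0.46, -0.076], [-0.57, 0.495, -0.656, -0.865], [0.007, 0.801, 0.598, 0.933], [0.0, 0.0, 0.0, 1.0]]}
top {'camera_matrix': [[496.826, 0.0, 328.379], [0.0, 496.826, 201.147], [0.0, 0.0, 1.0]], 'cam_to_world': [[0.491, 0.704, -0.513, -0.314], [-0.871, 0.398, -0.288, -0.433], [0.001, 0.588, 0.809, 1.501], [0.0, 0.0, 0.0, 1.0]]}
wrist {'camera_matrix': [[311.193, 0.0, 321.463], [0.0, 311.193, 198.371], [0.0, 0.0, 1.0]], 'hand_eye': [[0.001, 0.959, 0.284, 0.072], [1.0, -0.001, -0.0, 0.0], [-0.0, 0.284, -0.959, -0.17], [0.0, 0.0, 0.0, 1.0]]}
['MotionError', 'camera_params', 'grab_frame', 'grasp_offset', 'job_done', 'observe']
```

View pics/side0.png

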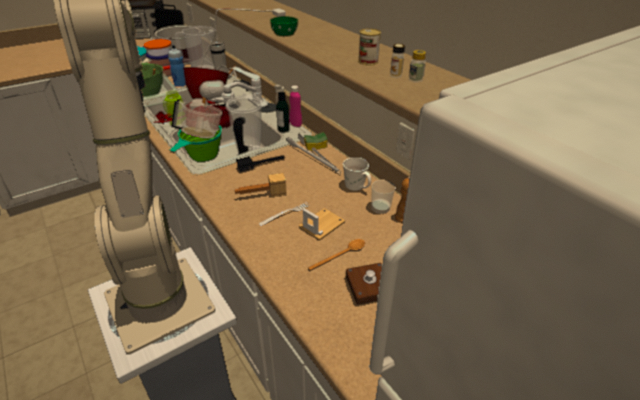

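View pics/top0.png

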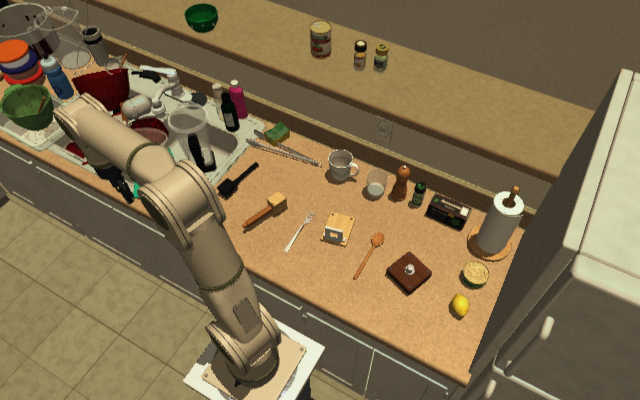

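View pics/wrist0.png

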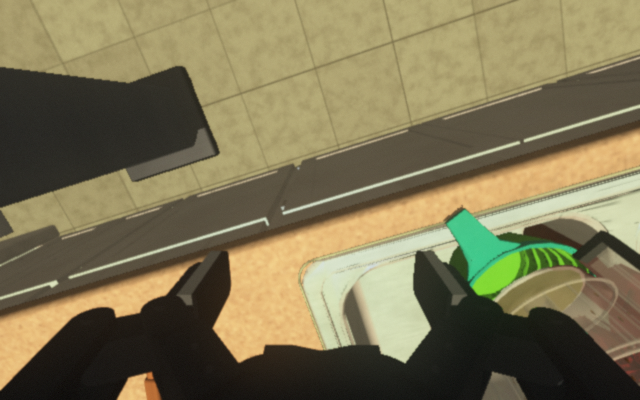

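The top view shows the mallet (handle 245,225 to head 277,202), keeper (337,230), block and peg (409,270), mug (341,165), glass (376,185) and brush (238,180). Next I'll measure from enlarged crops.

```bash
cat > h.py <<'E'
from bench import *
import numpy as np,cv2
from scipy.spatial.transform import Rotation as R
def ray(name,u,v,pose=None):
    p=camera_params(name);K=np.array(p["camera_matrix"])
    d=np.array([(u-K[0,2])/K[0,0],-(v-K[1,2])/K[1,1],-1.])
    if name=="wrist":
        T=np.eye(4);q=pose["ee_rot"];T[:3,:3]=R.from_quat([q[1],q[2],q[3],q[0]]).as_matrix();T[:3,3]=pose["tool_pos"];T=T@np.array(p["hand_eye"])
    else:T=np.array(p["cam_to_world"])
    return T[:3,3],T[:3,:3]@d
def onz(name,u,v,z,pose=None):
    o,d=ray(name,u,v,pose);t=(z-o[2])/d[2];return o+t*d
def bydepth(name,u,v,dep,pose=None):
    o,d=ray(name,u,v,pose);return o+dep*d
E
python3 - <<'E'
import cv2
t=cv2.imread('pics/top0.png');s=cv2.imread('pics/side0.png')
def c(im,x,y,w,h,k,n):cv2.imwrite(n,cv2.resize(im[y:y+h,x:x+w],None,fx=k,fy=k,interpolation=cv2.INTER_CUBIC))
c(t,210,150,240,150,3.3333,'pics/tc.png');c(s,225,140,200,180,3.3333,'pics/sc.png')
E
```

```text
(no output)
```

View pics/tc.png

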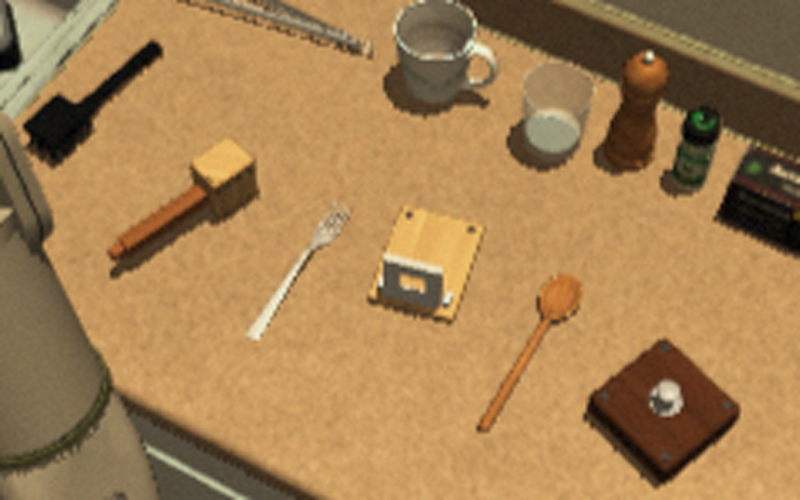

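View pics/sc.png

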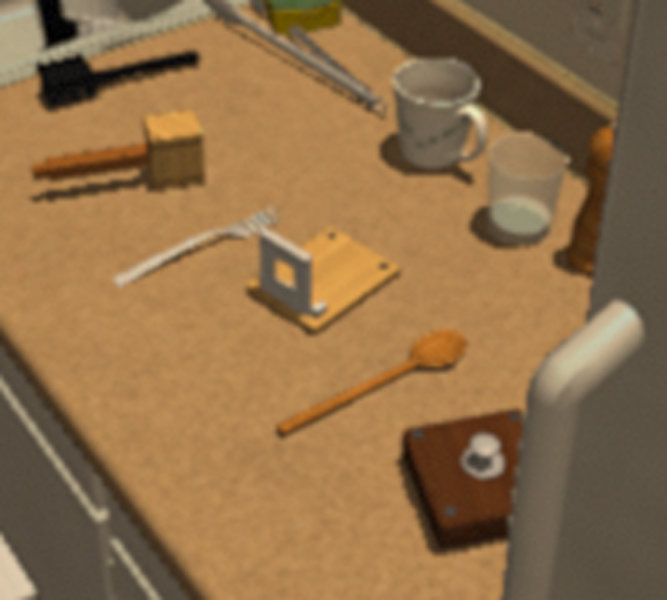

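```bash
python3 - <<'E'
from h import *
print(grasp_offset)
k=.3
def T(x,y,z):return np.round(onz("top",210+x*k,150+y*k,z)*1000).astype(int)[:2]
def S(x,y,z):return np.round(onz("side",225+x*k,140+y*k,z)*1000).astype(int)[:2]
print("head top T",*[T(x,y,.07) for x,y in((192,160),(222,140),(255,158),(223,183))])
print("head top S",*[S(x,y,.07) for x,y in((143,118),(188,111),(204,140),(149,150))])
print("handle end T",T(112,248,.035),"S",S(36,168,.035))
print("keeper board T",*[T(x,y,.012) for x,y in((405,207),(484,230),(450,320),(370,300))])
print("keeper board S",*[S(x,y,.012) for x,y in((335,230),(400,270),(310,330),(248,287))])
print("plate top T",T(387,257,.082),T(443,270,.082)); print("plate top S",S(262,231,.082),S(312,262,.082))
print("block T",*[T(x,y,.038) for x,y in((663,340),(740,407),(662,474),(588,405))])
print("block S",*[S(x,y,.038) for x,y in((404,432),(518,411),(437,530))])
print("peg T",T(667,386,.062),"S",S(486,442,.062))
print("mug T",T(430,95,0),"S",S(435,160,0),"glass",T(552,150,0),S(518,232,0),"brush",T(40,130,.03),T(158,48,.03))
E
```

```text
0.0187
head top T [498 273] [537 259] [534 215] [489 227]
head top S [492 273] [538 258] [524 202] [468 219]
handle end T [380 300] S [376 301]
keeper board T [592  63] [608 -26] [490 -48] [470  37]
keeper board S [593  63] [610 -25] [488 -46] [472  38]
plate top T [487  26] [501 -32]
plate top S [484  29] [498 -34]
block T [ 562 -254] [ 529 -352] [ 425 -314] [ 457 -220]
block S [ 466 -218] [ 561 -253] [ 424 -315]
peg T [ 502 -282] S [ 500 -281]
mug T [752 119] S [764 113] glass [750 -39] [756 -34] brush [472 464] [636 416]
```

```bash
cat >> h.py <<'E'
def pose():
    s=observe();q=s["ee_rot"];M=R.from_quat([q[1],q[2],q[3],q[0]]).as_matrix();return s,np.array(s["tool_pos"]),M
def goto(p,yaw):
    """shift in tool cm (along present axes) and turn to reach TCP p with tool x at world yaw(deg), pointing down"""
    s,t,M=pose();a=np.radians(yaw)
    X=np.array([np.cos(a),np.sin(a),0]);Z=np.array([0,0,-1.]);D=np.c_[X,np.cross(Z,X),Z]
    print("t",round(s["time_s"],2),"tcp",np.round(t*1000,1),"yaw",round(np.degrees(np.arctan2(M[1,0],M[0,0])),2),"zdir",np.round(M[:,2],3),"F",np.round(s["wrist_force"],1),"grip",round(s["gripper_width"],3))
    print("travel cm",np.round(M.T@(np.array(p)-t)*100,2),"rot",np.round(R.from_matrix(M.T@D).as_rotvec(),3))
E
python3 -m inch '[{"rot":[0,0,0],"travel":[-4.4,-2.8,-0.8],"hand":8.54},{"rot":[0,0,0],"travel":[-4.4,-2.8,-0.8],"hand":8.54},{"rot":[0,0,0],"travel":[-4.4,-2.8,-0.8],"hand":8.54},{"rot":[0,0,0],"travel":[-4.4,-2.8,-0.8],"hand":8.54},{"rot":[0,0,0],"travel":[-4.4,-2.8,0],"hand":8.54}]' 100
python3 -c "
from h import *
goto([.464,.264,.2],157.5)"
```

```text
time_s: 0.78
tool_pos: [0.3564, 0.3954, 0.2381]
ee_rot: [0.0, 0.152, 0.988, 0.001]
wrist_force: [1.2, -0.1, 0.3]
gripper_width: 0.999
t 0.78 tcp [356.4 395.4 238.1] yaw 162.54 zdir [ 0.001  0.001 -1.   ] F [ 1.2 -0.1  0.3] grip 0.999
travel cm [-14.2   -9.31   3.8 ] rot [0.001 0.    0.088]
```

```bash

python3 -m inch '[{"rot":[0,0,0.03],"travel":[-3.6,-2.3,0.9],"hand":8.54},{"rot":[0,0,0.03],"travel":[-3.6,-2.3,0.9],"hand":8.54},{"rot":[0,0,0.028],"travel":[-3.6,-2.3,1],"hand":8.54},{"rot":[0,0,0],"travel":[-3.2,-2.0,1],"hand":8.54},{"rot":[0,0,0],"travel":[0,0,0],"hand":8.54}]'
python3 - <<'E'
from h import *
goto([.464,.264,.2],157.5)
im,d=grab_frame("wrist");cv2.imwrite("pics/w1.png",im[:,:,::-1])
E
```

```text
time_s: 1.4
tool_pos: [0.4579, 0.262, 0.1987]
ee_rot: [-0.0, 0.198, 0.98, -0.001]
wrist_force: [-0.7, 0.7, 0.3]
gripper_width: 0.999
t 1.4 tcp [457.9 262.  198.7] yaw 157.19 zdir [-0.001 -0.002 -1.   ] F [-0.7  0.7  0.3] grip 0.999
travel cm [-0.48  0.42 -0.13] rot [-0.002 -0.    -0.005]
```

View pics/w1.png

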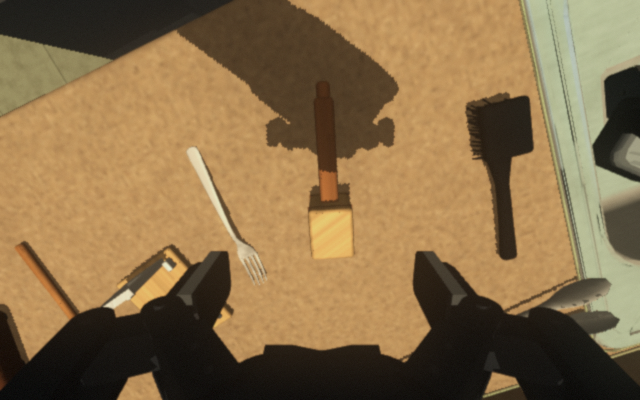

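Mallet in view: handle end at (322,82), handle meets the head near (329,200), head top corners (309,209), (351,207), (354,258), (312,259).

```bash
python3 - <<'E'
from h import *
s=observe()
f=lambda u,v,z:np.round(onz("wrist",u,v,z,s)*1000,1)[:2]
c=[f(u,v,.07) for u,v in((309,209),(351,207),(354,258),(312,259))];print(c,np.mean(c,0))
e=f(322,82,.035+.008);m=f(328,197,.046);print(e,m,np.degrees(np.arctan2(*(m-e)[::-1])))
print(np.degrees(np.arctan2(*(np.mean(c[2:],0)-np.mean(c[:2],0))[::-1])))
E
```

```text
[array([477.9, 242. ]), array([492.2, 282. ]), array([546.5, 264.5]), array([530.5, 222.9])] [511.775 252.85 ]
[369.9 301.2] [480.2 262.3] -19.42644797059043
-18.899975724982536
```

```bash
python3 -c "
from h import *
goto([.461,.268,.017],160.4)"
```

```text
t 1.45 tcp [456.9 264.2 199.1] yaw 157.35 zdir [-0.001 -0.    -1.   ] F [ 0.3  0.4 -0.8] grip 1.0
travel cm [-0.24  0.52 18.21] rot [-0.001 -0.001 -0.053]
```

```bash

python3 -m inch '[{"rot":[0,0,-0.053],"travel":[-0.25,0.5,4],"hand":8.54},{"rot":[0,0,0],"travel":[0,0,5],"hand":8.54},{"rot":[0,0,0],"travel":[0,0,5],"hand":7},{"rot":[0,0,0],"travel":[0,0,3.2],"hand":6},{"rot":[0,0,0],"travel":[0,0,1],"hand":6}]'
python3 - <<'E'
from h import *
goto([.461,.268,.017],160.4)
im,d=grab_frame("wrist");cv2.imwrite("pics/w2.png",im[:,:,::-1])
E
```

```text
time_s: 2.08
tool_pos: [0.4591, 0.2696, 0.0159]
ee_rot: [-0.001, 0.168, 0.986, -0.001]
wrist_force: [-0.1, 1.1, -0.1]
gripper_width: 0.702
t 2.08 tcp [459.1 269.6  15.9] yaw 160.64 zdir [-0.003 -0.001 -1.   ] F [-0.1  1.1 -0.1] grip 0.702
travel cm [-0.23 -0.08 -0.11] rot [-0.002 -0.002  0.004]
```

View pics/w2.png

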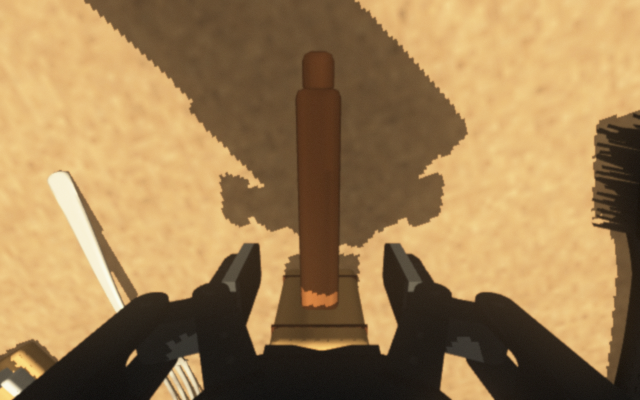

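The handle (318,50 to 320,305) is centred and parallel between the fingers, so I'll close.

```bash

python3 -m inch '[{"rot":[0,0,0],"travel":[0,0,0],"hand":1},{"rot":[0,0,0],"travel":[0,0,0],"hand":1},{"rot":[0,0,0],"travel":[0,0,0],"hand":1},{"rot":[0,0,0],"travel":[0,0,0],"hand":1},{"rot":[0,0,0],"travel":[0,0,0],"hand":1}]' 115
python3 -m inch '[{"rot":[0,0,0],"travel":[0,0,0],"hand":1},{"rot":[0,0,0],"travel":[0,0,-2],"hand":1},{"rot":[0,0,0],"travel":[0,0,-3],"hand":1},{"rot":[0,0,0],"travel":[0,0,-5],"hand":1},{"rot":[0,0,0],"travel":[0,0,-5],"hand":1}]' 
python3 - <<'E'
from h import *
# peg target; head centre above peg, grip 55mm
goto([.461,.268,.017],160.4)
im,d=grab_frame("wrist");cv2.imwrite("pics/w3.png",im[:,:,::-1])
im,d=grab_frame("side");cv2.imwrite("pics/s3.png",cv2.resize(im[60:260,180:440,::-1],None,fx=3,fy=3))
E
```

```text
time_s: 2.75
tool_pos: [0.4611, 0.2697, 0.019]
ee_rot: [0.0, 0.169, 0.986, 0.001]
wrist_force: [-2.8, -1.0, 8.3]
gripper_width: 0.142
time_s: 3.38
tool_pos: [0.4608, 0.2688, 0.1698]
ee_rot: [0.0, 0.169, 0.986, 0.0]
wrist_force: [0.7, 0.6, 0.0]
gripper_width: 0.119
t 3.38 tcp [460.8 268.8 169.8] yaw 160.52 zdir [ 0.001  0.001 -1.   ] F [0.7 0.6 0. ] grip 0.119
travel cm [-0.04 -0.09 15.28] rot [0.001 0.    0.002]
```

View pics/w3.png

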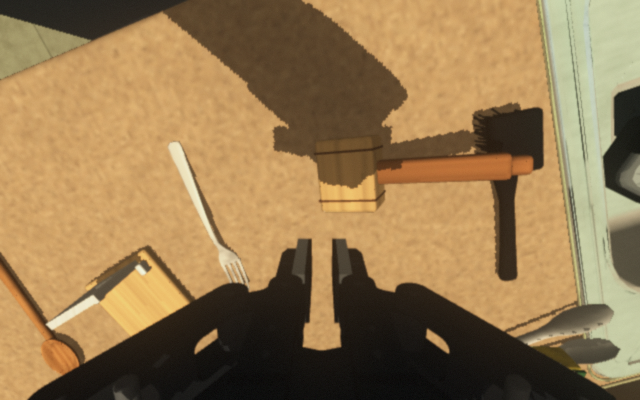

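View pics/s3.png

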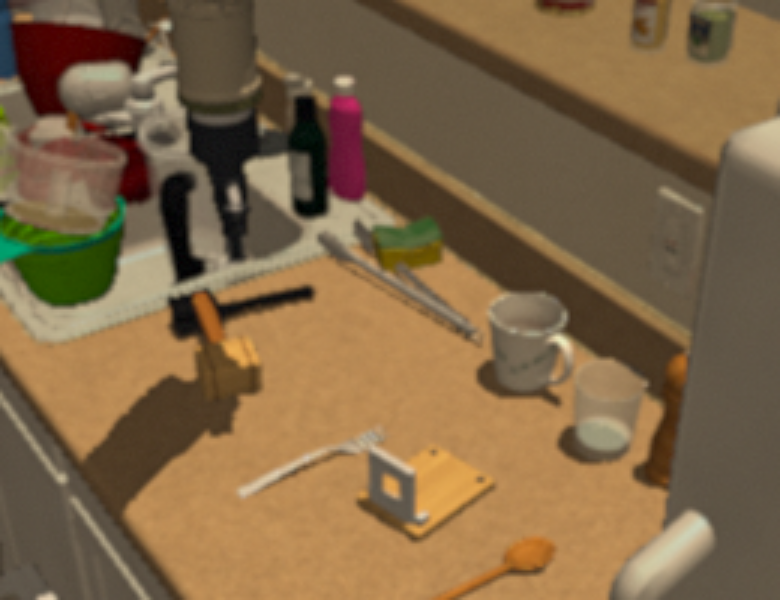

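The grasp failed. The fingers closed to 10 mm with nothing between them, and the mallet now lies on its side, with the head near (350,175) and the handle toward the brush. I'll check whether the brush moved and how the mallet lies.

```bash

python3 - <<'E'
from h import *
goto([.461,.268,.017],160.4)
im,d=grab_frame("top");b=im[:,:,::-1]
cv2.imwrite("pics/t4.png",b)
a=cv2.imread("pics/top0.png")
c=lambda i:cv2.resize(i[140:260,205:325],None,fx=3.3,fy=3.3,interpolation=cv2.INTER_CUBIC)
cv2.imwrite("pics/t4c.png",np.hstack([c(a),c(b)]))
im,d=grab_frame("wrist");cv2.imwrite("pics/w4.png",cv2.resize(im[90:300,140:560,::-1],None,fx=1.9,fy=1.9));np.save("pics/w4.npy",d)
s=observe();K=0
for u,v in((350,145),(350,175),(350,205),(325,175),(375,175),(400,168),(450,168),(500,167),(525,166),(515,130),(505,220),(505,260)):
    print(u,v,d[v,u],np.round(bydepth("wrist",u,v,d[v,u],s)*1000))
E
```

```text
t 3.48 tcp [463.6 270.7 174.1] yaw 160.51 zdir [ 0.008  0.007 -1.   ] F [ 0.8  0.2 -0.9] grip 0.119
travel cm [ 0.24 -0.48 15.7 ] rot [0.009 0.005 0.002]
350 145 0.28973475 [436. 307.  47.]
350 175 0.29815373 [463. 299.  46.]
350 205 0.35653633 [508. 289.  -1.]
325 175 0.34768298 [465. 273.  -2.]
375 175 0.29655966 [471. 321.  48.]
400 168 0.30505526 [475. 347.  38.]
450 168 0.34482074 [504. 406.  -1.]
500 167 0.30506462 [506. 440.  38.]
525 166 0.30313012 [513. 462.  40.]
515 130 0.2919332 [475. 458.  41.]
505 220 0.34024626 [574. 443.  20.]
505 260 0.35787106 [624. 437.  16.]
```

View pics/t4c.png

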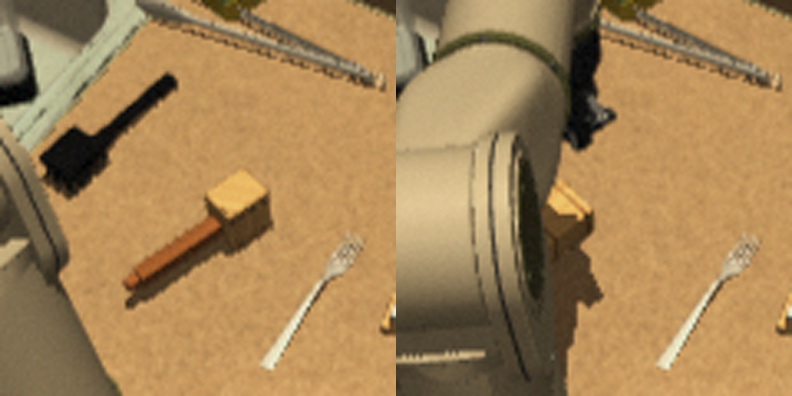

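View pics/w4.png

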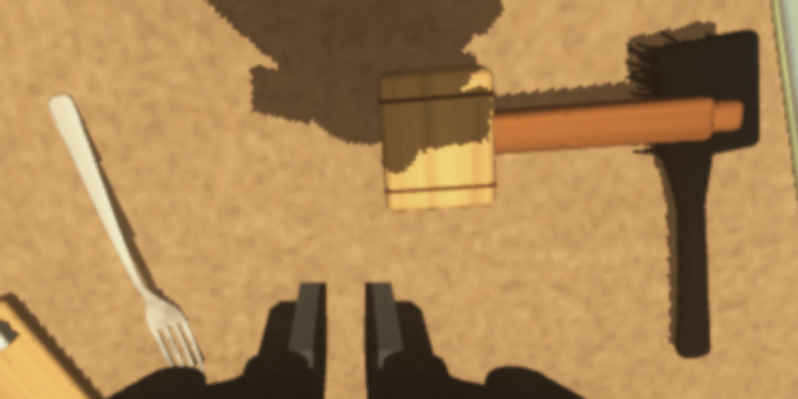

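```bash

python3 - <<'E'
from h import *
a=np.radians(160.64)
q=R.from_matrix(np.c_[[np.cos(a),np.sin(a),0],[np.sin(a),-np.cos(a),0],[0,0,-1]]).as_quat()
s2=dict(tool_pos=[.4591,.2696,.0159],ee_rot=[q[3],*q[:3]])
for u,v,z in((318,50,.043),(318,88,.046),(320,305,.046)):
    p=onz("wrist",u,v,z,s2)*1000; d=p-np.array([459.1,269.6,0]);print(np.round(p),"tool x,y",d@[np.cos(a),np.sin(a),0],d@[np.sin(a),-np.cos(a),0])
a=np.radians(157.3)
q=R.from_matrix(np.c_[[np.cos(a),np.sin(a),0],[np.sin(a),-np.cos(a),0],[0,0,-1]]).as_quat()
s1=dict(tool_pos=[.4579,.2620,.1987],ee_rot=[q[3],*q[:3]])
print("brush end before",onz("wrist",506,258,.015,s1),"corner",onz("wrist",531,98,.04,s1),onz("wrist",533,155,.04,s1))
f=lambda x,y:(140+x/1.9,90+y/1.9)
s=observe();print("after",onz("wrist",*f(693,356),.015,s),onz("wrist",*f(757,30),.04,s),onz("wrist",*f(760,143),.04,s))
print("mallet")
for x,y,z in((380,72,.046),(490,68,.046),(496,207,.046),(388,209,.046),(743,115,.03),(495,131,.033),(714,120,.033)):print(np.round(onz("wrist",*f(x,y),z,s)*1000))
E
```

```text
[370. 300.  43.] tool x,y 94.1246779402133 -1.3086393887484478
[384. 295.  46.] tool x,y 78.9614847723881 -1.3108091563024074
[485. 260.  46.] tool x,y -27.51379735370292 -0.5071030385956825
brush end before [0.64956517 0.4332429  0.015     ] corner [0.46558284 0.48708754 0.04      ] [0.52352012 0.47706447 0.04      ]
after [0.64783209 0.43286305 0.015     ] [0.46036644 0.48238627 0.04      ] [0.51679944 0.47581709 0.04      ]
mallet
[418. 303.  46.]
[434. 354.  46.]
[503. 338.  46.]
[485. 285.  46.]
[503. 476.  30.]
[467. 351.  33.]
[500. 459.  33.]
```

```bash

python3 - <<'E'
import cv2,numpy as np
a=cv2.imread("pics/w1.png")[190:275,295:370];b=cv2.imread("pics/w3.png")[130:220,310:390];
r=lambda i:cv2.resize(i,(400,450),interpolation=cv2.INTER_CUBIC)
cv2.imwrite("pics/cmp.png",np.hstack([r(a),r(b)]))
E
python3 -c "
from h import *
print(np.round(observe()['joint_pos'],3))"
```

```text
[-0.815  0.151  0.222  1.766 -0.036  1.225  0.648]
```

View pics/cmp.png

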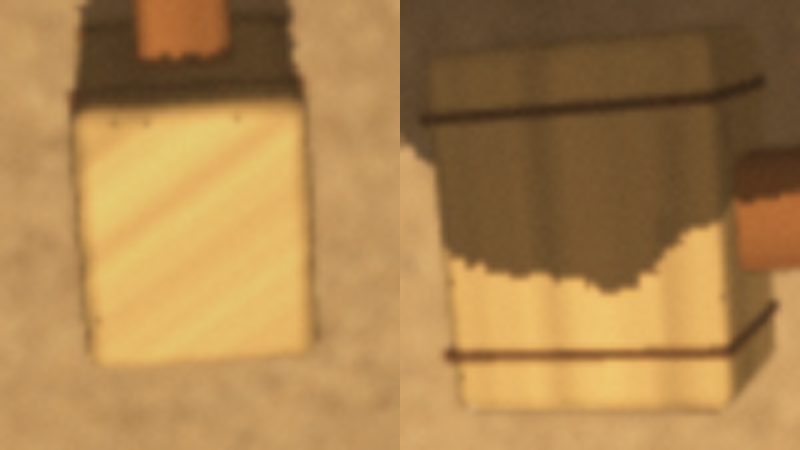

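```bash

python3 -m inch '[{"rot":[0,0,0],"travel":[5,0,0],"hand":1},{"rot":[0,0,0],"travel":[5,0,0],"hand":1},{"rot":[0,-0.17,0],"travel":[0,0,0],"hand":4},{"rot":[0,-0.17,0],"travel":[0,0,0],"hand":4},{"rot":[0,-0.17,0],"travel":[0,0,0],"hand":4}]'
python3 - <<'E'
from h import *
s=observe();im,d=grab_frame("wrist");cv2.imwrite("pics/w5.png",im[:,:,::-1])
goto([.36,.3,.17],160.4);print(s["joint_pos"])
E
```

```text
time_s: 4.2
tool_pos: [0.3663, 0.3026, 0.1676]
ee_rot: [0.251, 0.163, 0.953, -0.042]
wrist_force: [0.4, -0.8, -1.1]
gripper_width: 0.469
t 4.25 tcp [363.8 303.8 166.1] yaw 160.8 zdir [ 0.472 -0.163 -0.866] F [-3.8  3.4 -3.3] grip 0.468
travel cm [ 0.01 -0.48 -0.45] rot [0.003 0.523 0.007]
[-1.0977944  -0.06353448 -0.08799489  2.09416828  0.5636443   1.14851364
 -0.19991061]
```

View pics/w5.png

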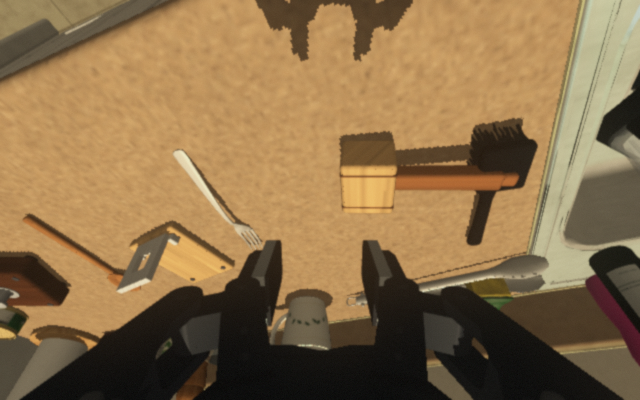

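```bash

python3 - <<'E'
import cv2,numpy as np
b=cv2.imread("pics/w5.png")
cv2.imwrite("pics/w5c.png",cv2.resize(b[110:260,330:550],(792,540),interpolation=cv2.INTER_CUBIC))
c=cv2.resize(b[125:175,335:400],(780,600),interpolation=cv2.INTER_CUBIC);c=cv2.createCLAHE(4).apply(cv2.cvtColor(c,6));cv2.imwrite("pics/w5d.png",c)
E
```

```text
(no output)
```

View pics/w5c.png

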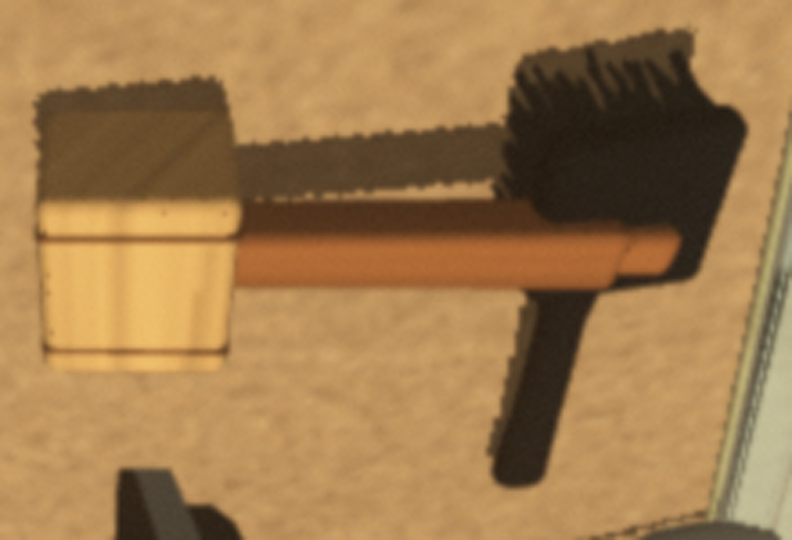

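View pics/w5d.png

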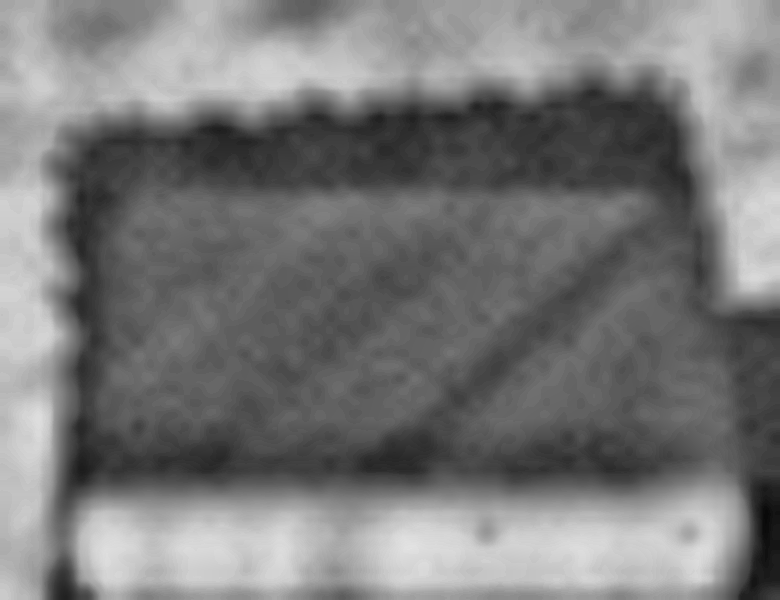

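The face turned to the robot has its grain mirrored relative to the original top face. It is therefore the original underside, and tilting the tool forward while holding the handle will bring the original top up. First I level the tool and turn it.

```bash

python3 -m inch '[{"rot":[0,0.175,0],"travel":[0,0,0],"hand":6},{"rot":[0,0.175,0],"travel":[0,0,0],"hand":6},{"rot":[0,0.173,0],"travel":[0,0,0],"hand":6},{"rot":[0,0,0.18],"travel":[-2,2,0],"hand":6},{"rot":[0,0,0.18],"travel":[-2,2,0],"hand":6}]'
python3 -m inch '[{"rot":[0,0,0.18],"travel":[-2,2,0],"hand":6},{"rot":[0,0,0.18],"travel":[-2,1,0],"hand":6},{"rot":[0,0,0.18],"travel":[-1,1,0],"hand":6},{"rot":[0,0,0.18],"travel":[0,0,0],"hand":6},{"rot":[0,0,0.18],"travel":[0,0,0],"hand":6}]'
python3 - <<'E'
from h import *
goto([.477,.377,.12],73.5)
E
```

```text
time_s: 4.88
tool_pos: [0.4201, 0.3217, 0.166]
ee_rot: [-0.007, 0.346, 0.938, -0.0]
wrist_force: [-1.0, -0.4, -0.1]
gripper_width: 0.702
time_s: 5.5
tool_pos: [0.4814, 0.3109, 0.1649]
ee_rot: [-0.006, 0.719, 0.694, -0.004]
wrist_force: [-0.1, 0.8, 0.4]
gripper_width: 0.703
t 5.5 tcp [481.4 310.9 164.9] yaw 87.97 zdir [-0.014  0.004 -1.   ] F [-0.1  0.8  0.4] grip 0.703
travel cm [ 6.57 -0.61  4.52] rot [-0.014 -0.001  0.253]
```

```bash

python3 -m inch '[{"rot":[-0.014,0,0.127],"travel":[3.3,-0.6,1.5],"hand":5},{"rot":[0,0,0.126],"travel":[3.3,0.4,1.5],"hand":5},{"rot":[0,0,0],"travel":[0,0,0],"hand":5}]'
python3 - <<'E'
from h import *
goto([.477,.377,.12],73.5)
s=observe();im,d=grab_frame("wrist");cv2.imwrite("pics/w6.png",im[:,:,::-1]);np.save("pics/w6.npy",d)
E
```

```text
time_s: 5.88
tool_pos: [0.4838, 0.3784, 0.1336]
ee_rot: [-0.001, 0.799, 0.602, -0.0]
wrist_force: [-0.4, -1.1, -1.0]
gripper_width: 0.586
t 5.88 tcp [483.8 378.4 133.6] yaw 73.96 zdir [-0.002  0.001 -1.   ] F [-0.4 -1.1 -1. ] grip 0.586
travel cm [-0.32 -0.61  1.36] rot [-0.002 -0.001  0.008]
```

View pics/w6.png

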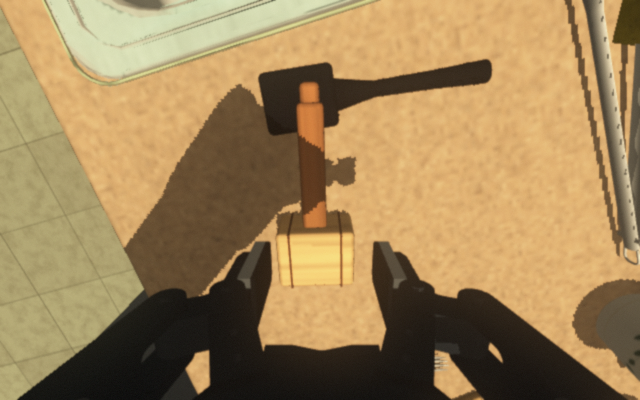

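```bash

python3 - <<'E'
from h import *
s=observe();d=np.load("pics/w6.npy")
for u,v in((309,92),(311,110),(312,150),(313,190),(314,215),(315,250),(300,80),(285,110),(410,82),(480,72)):print(u,v,np.round(bydepth("wrist",u,v,d[v,u],s)*1000))
e=onz("wrist",310,83,.036,s)*1e3;m=onz("wrist",315,224,.036,s)*1e3;print(e,m,np.degrees(np.arctan2(*(e-m)[:2][::-1])))
a=np.radians(74);u=(e-m);u[2]=0;u/=np.linalg.norm(u);print("grip at -60",m+32*u,np.linalg.norm((e-m)[:2]))
E
```

```text
309 92 [499. 459.  50.]
311 110 [496. 446.  50.]
312 150 [488. 415.  47.]
313 190 [479. 381.  43.]
314 215 [473. 358.  42.]
315 250 [466. 330.  52.]
300 80 [494. 470.  43.]
285 110 [476. 452.  43.]
410 82 [583. 445.  22.]
480 72 [643. 436.  18.]
[501.21606896 466.16584296  36.        ] [470.80781189 347.94082131  36.        ] 75.57580069260493
grip at -60 [478.7789784  378.93211855  36.        ] 122.07300209624628
```

```bash

python3 -m inch '[{"rot":[0,0.08,0],"travel":[-0.3,-0.4,0],"hand":5},{"rot":[0,0,-0.03],"travel":[0,0,0],"hand":5},{"rot":[0,0,0],"travel":[0,0,0],"hand":5}]'
python3 -c "
from h import *
goto([.479,.379,.013],75.6)"
```

```text
time_s: 6.3
tool_pos: [0.4811, 0.3746, 0.1369]
ee_rot: [-0.024, 0.789, 0.612, 0.034]
wrist_force: [-0.3, 0.9, -0.0]
gripper_width: 0.584
t 6.3 tcp [481.1 374.6 136.9] yaw 75.61 zdir [ 0.024  0.079 -0.997] F [-0.3  0.9 -0. ] grip 0.584
travel cm [-0.65 -0.35 12.37] rot [ 0.003 -0.083  0.   ]
```

```bash

python3 -m inch '[{"rot":[0,0,0],"travel":[-0.65,-0.35,4],"hand":5},{"rot":[0,0,0],"travel":[0,0,4],"hand":5},{"rot":[0,0,0],"travel":[0,0,2.8],"hand":4.4},{"rot":[0,0,0],"travel":[0,0,1.5],"hand":4},{"rot":[0,0,0],"travel":[0,0,0],"hand":3.6}]' 30
python3 - <<'E'
from h import *
goto([.479,.379,.013],75.6)
s=observe();im,d=grab_frame("wrist");cv2.imwrite("pics/w7.png",im[:,:,::-1])
E
```

```text
time_s: 6.92
tool_pos: [0.4785, 0.3793, 0.0127]
ee_rot: [-0.024, 0.79, 0.612, 0.033]
wrist_force: [-0.6, -0.6, 0.5]
gripper_width: 0.423
t 6.92 tcp [478.5 379.3  12.7] yaw 75.59 zdir [ 0.023  0.079 -0.997] F [-0.6 -0.6  0.5] grip 0.423
travel cm [-0.01  0.06 -0.03] rot [ 0.003 -0.082 -0.   ]
```

View pics/w7.png

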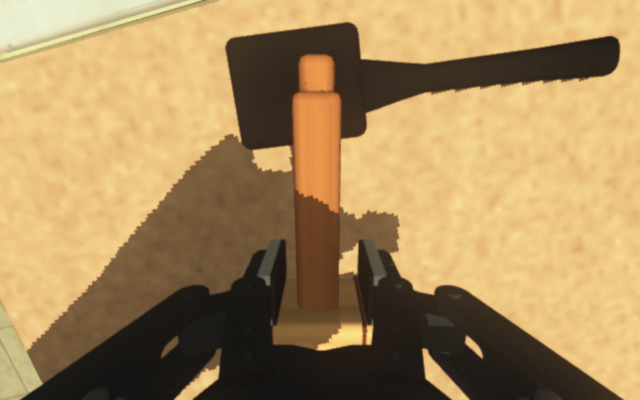

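```bash

python3 -m inch '[{"rot":[0,0,0],"travel":[0,0,0],"hand":3},{"rot":[0,0,0],"travel":[0,0,0],"hand":2.7},{"rot":[0,0,0],"travel":[0,0,0],"hand":2.4},{"rot":[0,0,0],"travel":[0,0,0],"hand":2.1},{"rot":[0,0,0],"travel":[0,0,0],"hand":1.9}]' 30
python3 - <<'E'
from h import *
goto([.479,.379,.013],75.6)
s=observe();im,d=grab_frame("wrist");cv2.imwrite("pics/w8.png",im[:,:,::-1])
E
```

```text
time_s: 7.6
tool_pos: [0.4789, 0.3798, 0.014]
ee_rot: [-0.024, 0.79, 0.612, 0.034]
wrist_force: [-2.4, 0.6, 6.0]
gripper_width: 0.237
t 7.6 tcp [478.9 379.8  14. ] yaw 75.57 zdir [ 0.024  0.081 -0.996] F [-2.4  0.6  6. ] grip 0.237
travel cm [-0.08  0.03  0.09] rot [ 0.003 -0.084 -0.001]
```

View pics/w8.png

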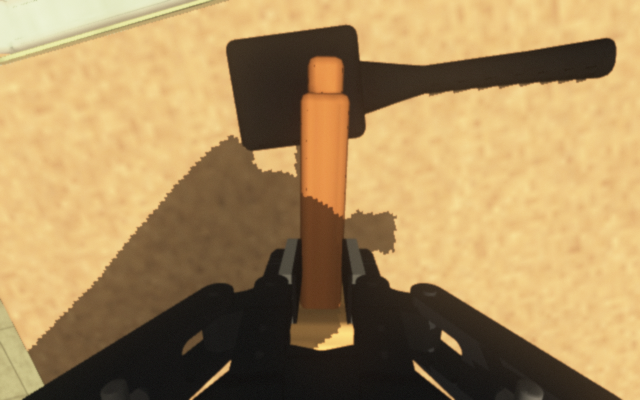

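```bash

python3 -m inch '[{"rot":[0,0,0],"travel":[0,0,-0.3],"hand":1.9},{"rot":[0,0,0],"travel":[0,0,-0.3],"hand":1.9}]' 40
python3 -m inch '[{"rot":[0,0,0],"travel":[0,0,-0.5],"hand":1.8},{"rot":[0,0,0],"travel":[0,0,-0.5],"hand":1.7},{"rot":[0,0,0],"travel":[0,0,-0.8],"hand":1.7}]' 60
python3 - <<'E'
from h import *
goto([.479,.379,.013],75.6)
s=observe();im,d=grab_frame("wrist");cv2.imwrite("pics/w9.png",im[:,:,::-1])
E
```

```text
time_s: 7.9
tool_pos: [0.4784, 0.3783, 0.019]
ee_rot: [-0.024, 0.79, 0.612, 0.033]
wrist_force: [-0.6, 0.3, -3.6]
gripper_width: 0.229
time_s: 8.28
tool_pos: [0.4781, 0.3772, 0.0375]
ee_rot: [-0.024, 0.79, 0.612, 0.034]
wrist_force: [1.2, -0.0, -2.5]
gripper_width: 0.213
t 8.28 tcp [478.1 377.2  37.5] yaw 75.57 zdir [ 0.024  0.08  -0.997] F [ 1.2 -0.  -2.5] grip 0.213
travel cm [-0.01  0.04  2.46] rot [ 0.003 -0.083 -0.001]
```

View pics/w9.png

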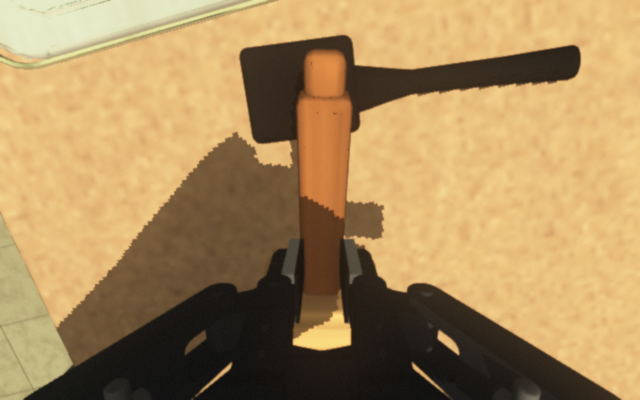

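```bash

python3 -m inch '[{"rot":[0,0,0],"travel":[0,0,-0.5],"hand":1.4},{"rot":[0,0,0],"travel":[0,0,-1],"hand":1.2},{"rot":[0,0,0],"travel":[0,0,-1.5],"hand":1.0}]' 110
python3 - <<'E'
from h import *
goto([.479,.379,.013],75.6)
s=observe();im,d=grab_frame("wrist");cv2.imwrite("pics/w10.png",im[:,:,::-1])
E
```

```text
time_s: 8.7
tool_pos: [0.4776, 0.3751, 0.0682]
ee_rot: [-0.024, 0.79, 0.612, 0.034]
wrist_force: [0.2, 0.4, 0.3]
gripper_width: 0.12
t 8.7 tcp [477.6 375.1  68.2] yaw 75.56 zdir [ 0.024  0.08  -0.996] F [0.2 0.4 0.3] grip 0.12
travel cm [-0.05  0.02  5.53] rot [ 0.003 -0.084 -0.001]
```

View pics/w10.png

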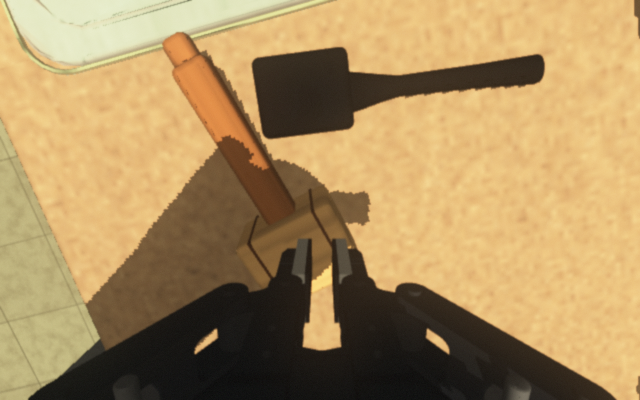

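It slipped out downward again, so the pads seem to hold too high on the handle. I'll measure where the pad tips really are, using the wrist depth.

```bash

python3 - <<'E'
from h import *
im,d=grab_frame("wrist");cv2.imwrite("pics/w11.png",im[:,:,::-1]);np.save("pics/w11.npy",d);s=observe();print(s["gripper_width"])
p=camera_params("wrist");K=np.array(p["camera_matrix"]);H=np.array(p["hand_eye"])
for v in range(225,350,6):
    row=[]
    for u in (292,298,303,308,338,343,348):
        z=d[v,u];c=np.array([(u-K[0,2])/K[0,0]*z,-(v-K[1,2])/K[1,1]*z,-z,1]);t=(H@c)[:3]*1000
        row.append("%4d,%4d,%4d"%tuple(np.round(t)))
    print(v,row)
cv2.imwrite("pics/w11c.png",cv2.resize(im[20:320,140:440,::-1],(600,600),interpolation=cv2.INTER_CUBIC))
E
```

```text
0.11232701573640502
225 ['  -2, -19,  20', '  -2, -15,  20', '  -2, -11,  19', '  -2,  -8,  21', '  -2,  11,  21', ' -14,  17,  52', ' -21,  22,  69']
231 ['  -6, -19,  19', '  -5, -15,  19', '  -5, -11,  18', '  -5,  -8,  17', '  -5,  11,  18', '  -8,  15,  26', ' -26,  22,  67']
237 [' -10, -19,  19', ' -10, -15,  18', ' -10, -11,  18', '  -9,  -8,  18', '  -9,  11,  17', '  -9,  15,  18', ' -18,  20,  38']
243 [' -14, -19,  18', '  11, -10, -36', '  11,  -8, -36', '  11,  -6, -36', '  11,   8, -35', '  11,  11, -36', ' -14,  18,  18']
249 ['   7, -13, -34', '  11, -10, -42', '  11,  -8, -43', '  11,  -5, -42', '  11,   8, -43', '  11,  10, -42', '   7,  13, -34']
255 ['   7, -13, -41', '  11,  -9, -49', '  12,  -7, -49', '  11,  -5, -48', '  11,   8, -48', '  11,  10, -48', '  12,  12, -49']
261 ['   8, -12, -47', '  11,  -9, -54', '  11,  -7, -54', '  11,  -5, -54', '  11,   7, -53', '  11,  10, -53', '  11,  12, -54']
267 ['   7, -12, -52', '  11,  -9, -59', '  11,  -7, -59', '  11,  -5, -59', '  11,   7, -59', '  11,   9, -58', '  11,  11, -59']
273 ['  11, -11, -64', '  11,  -
[... 970 characters left out ...]
 7, -65', '   1,   8, -75', '  17,   8, -96']
321 ['  17,  -7, -99', '  11,  -6, -91', '  -3,  -6, -72', ' -10,  -5, -64', ' -11,   7, -63', '  -2,   8, -74', '  18,   8, -99']
327 ['  17,  -7,-101', '   8,  -6, -90', '  -6,  -6, -73', '-113, -11,  59', '-113,  15,  60', '  -4,   8, -75', '  16,   8,-100']
333 ['  18,  -7,-104', '   8,  -6, -92', '  -9,  -6, -72', '-120, -11,  60', '-119,  15,  60', '  -7,   9, -75', '  16,   8,-102']
339 ['  18,  -7,-106', '   6,  -6, -92', ' -11,  -6, -73', '-124, -11,  59', '-124,  15,  58', '  -8,   8, -77', '  13,   8,-100']
345 ['  17,  -6,-108', '   4,  -6, -92', '-131, -16,  58', '-131, -11,  58', '-130,  15,  58', '  -8,   8, -79', '   9,   8, -99']
```

View pics/w11c.png

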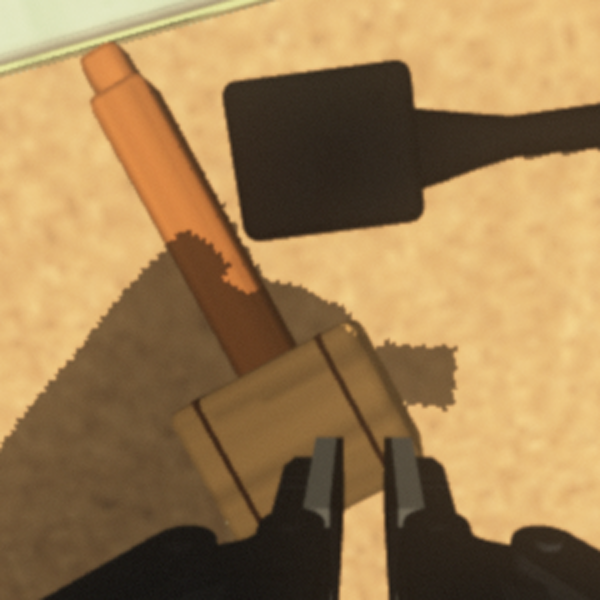

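```bash

python3 - <<'E'
from h import *
p=camera_params("side");K=np.array(p["camera_matrix"]);T=np.linalg.inv(np.array(p["cam_to_world"]))
for z in(.170,.204):
    c=T@[.462,.270,z,1];print(K[0,2]+K[0,0]*c[0]/-c[2],K[1,2]-K[1,1]*c[1]/-c[2])
im,d=grab_frame("side");cv2.imwrite("pics/s12.png",cv2.resize(im[100:240,200:340,::-1],(700,700),interpolation=cv2.INTER_CUBIC))
t=observe()["tool_pos"]
for k in(0,.034):
    c=T@[t[0],t[1],t[2]+k,1];u,v=K[0,2]+K[0,0]*c[0]/-c[2],K[1,2]-K[1,1]*c[1]/-c[2];print(u,v,"crop",(u-200)*5,(v-100)*5)
print(observe()["time_s"])
E
```

```text
258.6179295269741 154.04299212184762
257.79745821616655 145.25641777973786
251.09594902097996 163.76129062344256 crop 255.4797451048998 318.8064531172128
250.24975571761144 155.8722071872906 crop 251.24877858805718 279.361035936453
8.85
```

View pics/s12.png

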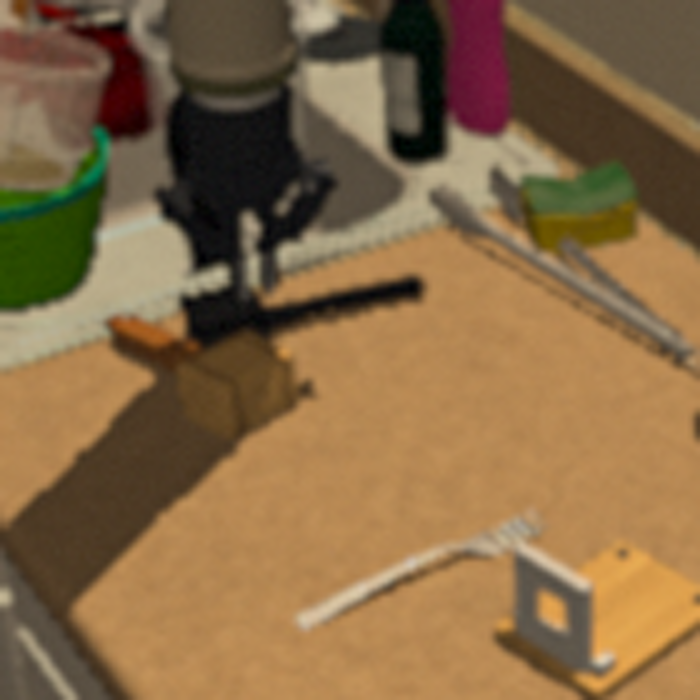

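The side view and the wrist depth agree: the fingertips end about 30 mm short of the reported TCP, which is why both grasps bit only the top edge of the handle. I'll correct the grasp depth by that. Next I re-measure the mallet, now flat on its side with the handle end at crop (105,50).

```bash

python3 - <<'E'
from h import *
s=observe();d=np.load("pics/w11.npy");f=lambda x,y:(140+x/2,20+y/2)
for x,y in((105,60),(125,100),(170,180),(220,260),(260,330),(280,400),(225,430),(360,350),(210,500),(300,90),(300,480)):
    u,v=f(x,y);z=d[int(v),int(u)];print((x,y),np.round(bydepth("wrist",u,v,z,s)*1000))
P=lambda x,y,z:onz("wrist",*f(x,y),z,s)*1000
print("head",P(173,418,.046),P(345,322,.046))
e=(P(82,60,.03)+P(122,42,.03))/2;m=(P(240,372,.033)+P(295,345,.033))/2
print(e,m,np.degrees(np.arctan2(*(e-m)[:2][::-1])),np.linalg.norm((e-m)[:2]))
u=(e-m)/np.linalg.norm(e-m);print("grip-58",m+30*u,"origin side",m-28*u)
E
```

```text
(105, 60) [422. 508.  15.]
(125, 100) [426. 493.  20.]
(170, 180) [434. 463.  25.]
(220, 260) [444. 434.  29.]
(260, 330) [451. 407.  31.]
(280, 400) [454. 385.  48.]
(225, 430) [433. 380.  47.]
(360, 350) [483. 395.  47.]
(210, 500) [404. 339.  -1.]
(300, 90) [485. 477.  40.]
(300, 480) [466. 382. 113.]
head [417.28734324 387.76761045  46.        ] [480.51600804 404.57422237  46.        ]
[426.77568411 505.85592871  30.        ] [450.49871148 397.16040897  33.        ] 102.31186059863032 111.25420459828756
grip-58 [444.10405682 426.45980237  32.19133576] origin side [456.46705583 369.81430845  33.75475329]
```

```bash

python3 -m inch '[{"rot":[0,-0.083,0],"travel":[0,0,-3],"hand":3},{"rot":[0,0,-0.155],"travel":[1.5,-1.5,-3],"hand":4},{"rot":[0,0,-0.155],"travel":[1.5,-1.5,-1],"hand":5},{"rot":[0,0,-0.155],"travel":[1.5,-1,0],"hand":5},{"rot":[0,0,0],"travel":[0,0,0],"hand":5}]'
python3 - <<'E'
from h import *
goto([.444,.426,.12],102.3)
s=observe();im,d=grab_frame("wrist");cv2.imwrite("pics/w13.png",im[:,:,::-1]);np.save("pics/w13.npy",d)
E
```

```text
time_s: 9.48
tool_pos: [0.4403, 0.423, 0.1367]
ee_rot: [0.001, 0.627, 0.779, 0.001]
wrist_force: [-0.3, 0.4, 0.2]
gripper_width: 0.588
t 9.47 tcp [440.3 423.  136.7] yaw 102.3 zdir [ 0.003  0.    -1.   ] F [-0.3  0.4  0.2] grip 0.588
travel cm [0.22 0.42 1.67] rot [ 0.002  0.    -0.   ]
```

View pics/w13.png

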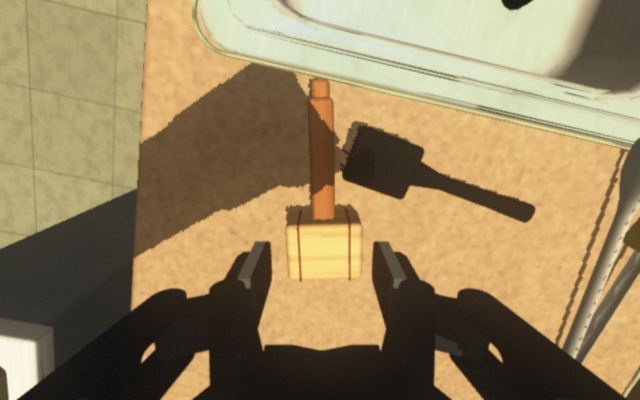

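```bash

python3 - <<'E'
from h import *
s=observe();d=np.load("pics/w13.npy")
for u,v in((320,90),(321,105),(321,130),(322,160),(323,190),(323,210),(324,250),(385,160),(420,340),(450,300)):print(u,v,np.round(bydepth("wrist",u,v,d[v,u],s)*1000))
P=lambda u,v,z:onz("wrist",u,v,z,s)*1000
e=P(320,80,.03);m=P(323.5,218,.033);u=(e-m)/np.linalg.norm(e-m)
print(e,m,np.degrees(np.arctan2(*(e-m)[:2][::-1])),np.linalg.norm((e-m)[:2]),"grip58",m+30*u,"grip55",m+27*u)
print("brush",P(533,213,.015),P(358,124,.041),P(424,142,.041))
E
```

```text
320 90 [423. 505.  32.]
321 105 [427. 493.  34.]
321 130 [431. 473.  33.]
322 160 [437. 448.  33.]
323 190 [444. 422.  35.]
323 210 [448. 403.  34.]
324 250 [456. 370.  48.]
385 160 [489. 460.  42.]
420 340 [462. 444. 243.]
450 300 [484. 438. 212.]
[421.59326708 512.35278076  30.        ] [449.98167202 394.8357111   33.        ] 103.58066894703308 120.8973250213449 grip58 [442.93941477 423.98794554  32.25579574] grip55 [443.64364049 421.07272209  32.33021617]
brush [653.52725853 436.91862195  15.        ] [459.74349414 484.70241687  41.        ] [517.7986815  482.01803892  41.        ]
```

```bash

python3 -m inch '[{"rot":[0,0,-0.022],"travel":[0.1,0.3,4],"hand":5},{"rot":[0,0,0],"travel":[0,0,4],"hand":5},{"rot":[0,0,0],"travel":[0,0,3.8],"hand":5},{"rot":[0,0,0],"travel":[0,0,1.5],"hand":4.5},{"rot":[0,0,0],"travel":[0,0,1],"hand":4}]' 40
python3 - <<'E'
from h import *
goto([.443,.424,-.022],103.6)
s=observe();im,d=grab_frame("wrist");cv2.imwrite("pics/w14.png",im[:,:,::-1])
E
```

```text
time_s: 10.15
tool_pos: [0.4454, 0.4228, -0.0061]
ee_rot: [0.002, 0.62, 0.784, 0.001]
wrist_force: [0.3, -1.5, 1.5]
gripper_width: 0.466
t 10.15 tcp [445.4 422.8  -6.1] yaw 103.33 zdir [ 0.004 -0.001 -1.   ] F [ 0.3 -1.5  1.5] grip 0.466
travel cm [ 0.18 -0.21  1.59] rot [ 0.003  0.002 -0.005]
```

View pics/w14.png

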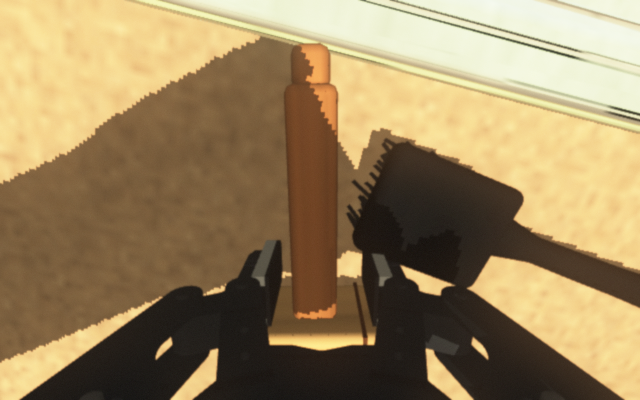

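```bash

python3 -m inch '[{"rot":[0,0,0],"travel":[-0.5,-0.35,0],"hand":3.4},{"rot":[0,0,0],"travel":[0,0,0],"hand":3.4}]'
python3 - <<'E'
from h import *
goto([.443,.424,-.022],103.6)
s,t,M=pose();im,d=grab_frame("wrist");cv2.imwrite("pics/w15.png",im[:,:,::-1])
for u,v in((358,245),(360,230),(368,262),(390,270),(300,200),(320,290),(375,245)):
    p=bydepth("wrist",u,v,d[v,u],s);print(u,v,np.round(p*1000),"tool",np.round(M.T@(p-t)*1000))
E
```

```text
time_s: 10.45
tool_pos: [0.443, 0.4176, -0.0049]
ee_rot: [0.001, 0.62, 0.785, 0.002]
wrist_force: [-0.6, -0.4, -0.2]
gripper_width: 0.4
t 10.45 tcp [443.  417.6  -4.9] yaw 103.41 zdir [ 0.004  0.001 -1.   ] F [-0.6 -0.4 -0.2] grip 0.4
travel cm [0.63 0.14 1.71] rot [ 0.004  0.    -0.003]
358 245 [458. 431.  31.] tool [ 10.  18. -36.]
360 230 [464. 428.   2.] tool [ 5. 22. -6.]
368 262 [459. 433.  51.] tool [ 11.  20. -56.]
390 270 [469. 431.  50.] tool [  7.  29. -54.]
300 200 [427. 447.  32.] tool [ 32.  -9. -37.]
320 290 [446. 406.  35.] tool [-12.  -0. -40.]
375 245 [474. 421.   2.] tool [-4. 31. -7.]
```

View pics/w15.png

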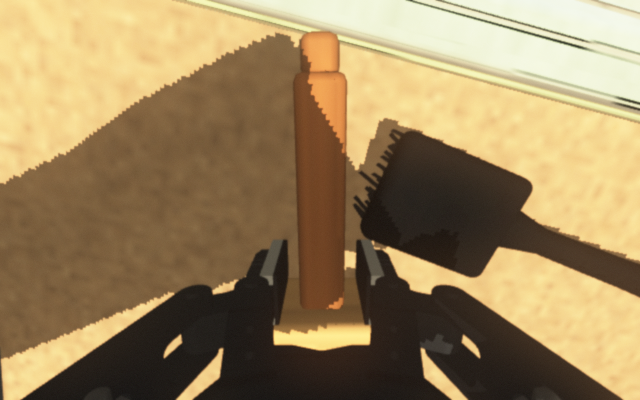

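```bash

python3 -m inch '[{"rot":[0,0,0],"travel":[-0.3,0,0.7],"hand":3.3},{"rot":[0,0,0],"travel":[0,0,0.7],"hand":3.2},{"rot":[0,0,0],"travel":[0,0,0.7],"hand":3},{"rot":[0,0,0],"travel":[0,0,0],"hand":2.7}]' 40
python3 - <<'E'
from h import *
goto([.443,.424,-.022],103.6)
s=observe();im,d=grab_frame("wrist");cv2.imwrite("pics/w16.png",im[:,:,::-1])
E
```

```text
time_s: 11.0
tool_pos: [0.4441, 0.415, -0.0259]
ee_rot: [0.002, 0.62, 0.785, 0.002]
wrist_force: [-0.7, -3.0, 14.4]
gripper_width: 0.317
t 11.0 tcp [444.1 415.  -25.9] yaw 103.43 zdir [ 0.004  0.001 -1.   ] F [-0.7 -3.  14.4] grip 0.317
travel cm [ 0.9   0.1  -0.39] rot [ 0.004  0.    -0.003]
```

View pics/w16.png

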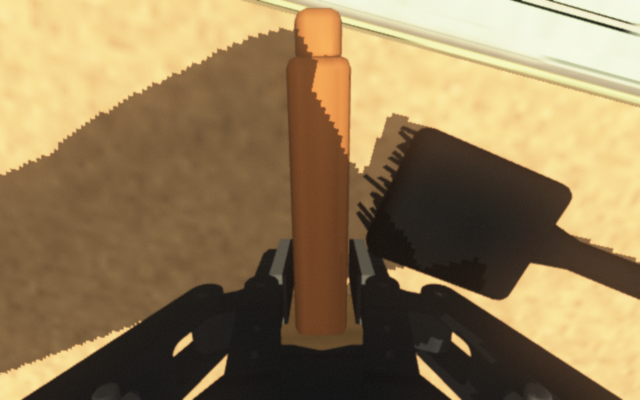

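```bash

python3 -m inch '[{"rot":[0,0,0],"travel":[0,0,-0.6],"hand":2.7},{"rot":[0,0,0],"travel":[0,0,0],"hand":2.7}]' 40
python3 -m inch '[{"rot":[0,0,0],"travel":[0,0,0],"hand":2.4},{"rot":[0,0,0],"travel":[0,0,0],"hand":2.2},{"rot":[0,0,0],"travel":[0,0,0],"hand":2}]' 40
```

```text
time_s: 11.3
tool_pos: [0.4433, 0.4149, -0.021]
ee_rot: [0.001, 0.619, 0.785, 0.001]
wrist_force: [-0.0, -0.2, -1.0]
gripper_width: 0.317
time_s: 11.68
tool_pos: [0.4431, 0.4146, -0.0213]
ee_rot: [0.001, 0.619, 0.785, 0.001]
wrist_force: [0.6, 0.0, -1.9]
gripper_width: 0.254
```

```bash

python3 -m inch '[{"rot":[0,0,0],"travel":[0,0,0],"hand":1.6},{"rot":[0,0,0],"travel":[0,0,0],"hand":1.2},{"rot":[0,0,0],"travel":[0,0,-0.5],"hand":1},{"rot":[0,0,0],"travel":[0,0,-1.5],"hand":1},{"rot":[0,0,0],"travel":[0,0,-3],"hand":1}]' 100
python3 - <<'E'
from h import *
goto([.443,.424,-.022],103.6);print(np.round(observe()["joint_pos"],3))
s=observe();im,d=grab_frame("wrist");cv2.imwrite("pics/w17.png",im[:,:,::-1])
E
```

```text
time_s: 12.3
tool_pos: [0.4423, 0.414, 0.0291]
ee_rot: [0.001, 0.619, 0.785, -0.0]
wrist_force: [-0.0, 0.9, -3.6]
gripper_width: 0.24
t 12.3 tcp [442.3 414.   29.1] yaw 103.45 zdir [ 0.002 -0.002 -1.   ] F [-0.   0.9 -3.6] grip 0.24
travel cm [0.97 0.29 5.11] rot [ 0.001  0.002 -0.003]
[-1.005  0.448  0.218  1.711 -0.109  0.995 -0.513]
```

View pics/w17.png

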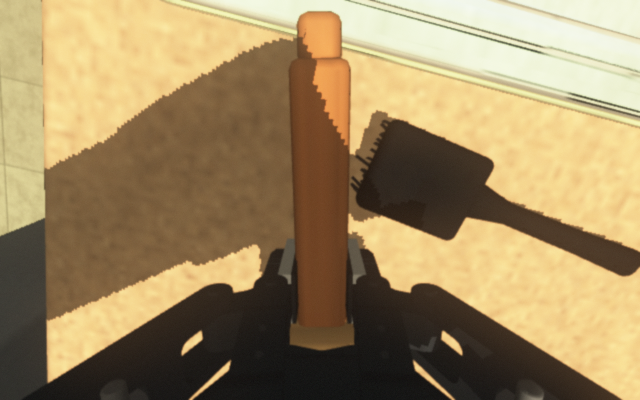

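```bash

python3 - <<'E'
from h import *
k=.3
for x,y in((340,210),(320,240),(250,335)):print(onz("top",210+x*k,150+y*k,0.003))
# TCP target so that handle axis (44mm behind TCP) is at (0.58,.26,.14)
goto([.58,.26,.11],103.4)
E
```

```text
[0.55922243 0.12641383 0.003     ]
[0.51444966 0.12519593 0.003     ]
[0.3765168  0.12759009 0.003     ]
t 12.35 tcp [444.6 416.1  34.2] yaw 103.44 zdir [ 0.006  0.003 -1.   ] F [2.6 2.5 0.1] grip 0.241
travel cm [-18.31   9.6   -7.54] rot [ 0.007 -0.002  0.001]
```

```bash

python3 -m inch '[{"rot":[0,0,0],"travel":[-2,1,-4],"hand":1},{"rot":[0,0,0],"travel":[-4,2,-3],"hand":1},{"rot":[0,0,0],"travel":[-4,2,-1],"hand":1},{"rot":[0,0,0],"travel":[-4,2,0],"hand":1},{"rot":[0,0,0],"travel":[-4,2,0],"hand":1}]'
python3 -m inch '[{"rot":[-0.15,0,0],"travel":[0,0,0],"hand":1},{"rot":[-0.15,0,0],"travel":[0,0,0],"hand":1},{"rot":[-0.15,0,0],"travel":[0,0,0],"hand":1},{"rot":[-0.15,0,0],"travel":[0,0,0],"hand":1}]'
python3 - <<'E'
from h import *
goto([.58,.26,.11],103.4);print(np.round(observe()["joint_pos"],3))
E
```

```text
time_s: 12.98
tool_pos: [0.5731, 0.2596, 0.1104]
ee_rot: [0.001, 0.619, 0.785, 0.001]
wrist_force: [-0.4, 0.7, -3.8]
gripper_width: 0.237
time_s: 13.48
tool_pos: [0.573, 0.2586, 0.1102]
ee_rot: [0.181, 0.594, 0.75, 0.226]
wrist_force: [2.1, -2.3, -3.2]
gripper_width: 0.24
t 13.47 tcp [573.  258.6 110.2] yaw 103.19 zdir [ 0.541  0.124 -0.832] F [ 2.1 -2.3 -3.2] grip 0.24
travel cm [-0.02  0.58  0.41] rot [ 0.588  0.005 -0.003]
[-0.991  0.059  0.379  2.148  0.476  0.431 -0.772]
```

Tilting forward is running into the limits of joints 4 and 6. I'll fit a simple kinematic model to the readings so far, so that I can check which tilt is reachable.

```bash
cat > kin.py <<'E'
import numpy as np
from scipy.spatial.transform import Rotation as R
from scipy.optimize import least_squares
D=[([-1.289,0.333,-0.065,1.461,0.022,1.35,-0.088],[.187,.596,.205],[0,.152,.988,-.001]),
([-1.0978,-.0635,-.088,2.0942,.5636,1.1485,-.1999],[.3638,.3038,.1661],[.251,.163,.953,-.042]),
([-1.005,.448,.218,1.711,-.109,.995,-.513],[.4423,.414,.0291],[.001,.619,.785,0]),
([-.815,.151,.222,1.766,-.036,1.225,.648],[.4636,.2707,.1741],[0,.169,.986,0]),
([-.991,.059,.379,2.148,.476,.431,-.772],[.573,.2586,.1102],[.181,.594,.75,.226])]
lo=np.array([-2.6,-.5,-1.47,.16,-1.27,.06,-2.6]);hi=np.array([2.6,2.12,1.34,2.42,4.41,2.06,2.6])
def fk(q,P):
    h,L1,L2,L3,a1,a2,off,sgn=P[0],P[1],P[2],P[3],P[4],P[5],P[6],-1
    rz=lambda a:R.from_euler('z',sgn*a);ry=lambda a:R.from_euler('y',a)
    A=rz(q[0])*ry(q[1])*rz(q[2]);p=np.array([0,0,h])+A.apply([a1,0,L1])
    B=A*ry(q[3])*rz(q[4]);p=p+B.apply([a2,0,L2]);C=B*ry(q[5])*rz(q[6])*R.from_euler('z',off);p=p+C.apply([P[7],0,L3]);return p,C
def res(P):
    r=[]
    for q,p,o in D:
        x,C=fk(q,P);r+=list((x-p)*5);E=C.inv()*R.from_quat([o[1],o[2],o[3],o[0]]);r+=list(E.as_rotvec())
    return r
best=None
for off in(0,np.pi/2,np.pi,-np.pi/2):
    s=least_squares(res,[.3,.4,.4,.3,0,0,off,0])
    if best is None or s.cost<best.cost:best=s
P=best.x
if __name__=="__main__":print(best.cost,np.round(P,4));print(np.round(best.fun.reshape(-1,6),3))
E
python3 kin.py
```

```text
0.013845070313931458 [ 0.2237  0.4971  0.5006  0.4258 -0.0364 -0.0426 -4.715  -0.0466]
[[ 0.009 -0.01   0.029  0.     0.     0.004]
 [-0.005 -0.046  0.069  0.     0.001  0.002]
 [-0.07  -0.001 -0.023 -0.     0.001  0.003]
 [ 0.041  0.085 -0.036  0.003  0.001  0.003]
 [-0.024  0.044 -0.039  0.     0.     0.002]]
```

```bash
cat > ik.py <<'E'
from kin import *
def tgt(xh,yh,zh,a,th,g=.044):
    a=np.radians(a);M=R.from_matrix(np.c_[[np.cos(a),np.sin(a),0],[np.sin(a),-np.cos(a),0],[0,0,-1]])*R.from_rotvec([-th,0,0])
    return np.array([xh,yh,zh])+M.apply([0,0,g]),M
def ik(p,M,q0):
    f=lambda q:np.r_[(fk(q,P)[0]-p)*10,(fk(q,P)[1].inv()*M).as_rotvec()*2,.01*(q-q0)]
    m=.03;s=least_squares(f,np.clip(q0,lo+m+.01,hi-m-.01),bounds=(lo+m,hi-m));return s.x,np.linalg.norm(s.fun[:3]/10),np.linalg.norm(s.fun[3:6]/2)
if __name__=="__main__":
    q0=np.array(D[4][0])
    for xh,yh in((.58,.26),(.5,.3),(.6,.2),(.65,.25),(.55,.15)):
      for a in(110,90,70,50,30,10,-10):
        # path: yaw first at tilt .55, then tilt
        q=q0.copy();out=[]
        for k in np.linspace(0,1,6):
            p,M=tgt(.573+(xh-.573)*k,.26+(yh-.26)*k,.13,103.4+(a-103.4)*k,.55);q,e1,e2=ik(p,M,q)
        for th in(.7,.85,1.0,1.1,1.2,1.3,1.4,1.5):
            p,M=tgt(xh,yh,.1 if th<1.1 else .06,a,th);q,e1,e2=ik(p,M,q)
            if e1>.004 or e2>.02:break
            last=(th,np.round(q,2))
            out.append(th)
        print((xh,yh),a,"max tilt",out[-1:] and out[-1], last[1] if out else "")
E
python3 ik.py
```

```text
(0.58, 0.26) 110 max tilt 1.5 [ 0.4   1.48 -1.05  2.37  3.36  1.63 -2.  ]
(0.58, 0.26) 90 max tilt 1.5 [-0.19  1.14 -0.79  2.19  2.62  1.92 -2.57]
(0.58, 0.26) 70 max tilt 1.5 [-1.92  1.38  1.17  2.04  0.92  0.46 -2.57]
(0.58, 0.26) 50 max tilt 1.5 [-1.59  1.19  0.86  1.73  0.84  0.99 -2.41]
(0.58, 0.26) 30 max tilt 1.5 [-1.39  1.28  0.81  1.41  0.61  1.33 -2.22]
(0.58, 0.26) 10 max tilt 1.5 [-1.16  1.39  0.79  1.06  0.46  1.69 -2.13]
(0.58, 0.26) -10 max tilt 1.5 [-0.97  1.59  1.08  0.69  0.14  2.03 -1.97]
(0.5, 0.3) 110 max tilt 1.0 [-1.15  0.1   0.37  2.39  2.24  0.44 -2.57]
(0.5, 0.3) 90 max tilt 1.4 [-0.31  1.16 -0.93  2.23  2.41  2.01 -2.57]
(0.5, 0.3) 70 max tilt 1.5 [-2.    1.23  1.02  2.03  0.93  0.7  -2.57]
(0.5, 0.3) 50 max tilt 1.5 [-1.64  1.11  0.71  1.73  0.87  1.17 -2.46]
(0.5, 0.3) 30 max tilt 1.5 [-1.46  1.23  0.71  1.43  0.62  1.45 -2.29]
(0.5, 0.3) 10 max tilt 1.5 [-1.26  1.34  0.72  1.13  0.46  1.76 -2.21]
(0.5, 0.3) -10 max tilt 1.5 [-1.15  1.59  1.17  0.85  0.01  2.03 -1.96]
(0.6, 0.2) 110 max tilt 1.1 [ 0.41  0.51 -0.89  2.39  2.8   0.76 -2.57]
(0.6, 0.2) 90 ma
[... 737 characters left out ...]
3   1.34  0.88  1.3   0.57  1.28 -2.14]
(0.65, 0.25) 10 max tilt 1.5 [-1.05  1.46  0.85  0.89  0.45  1.69 -2.05]
(0.65, 0.25) -10 max tilt 1.3 [-0.81  1.54  0.98  0.49  0.11  2.03 -1.99]
(0.55, 0.15) 110 max tilt 0.85 [-1.61 -0.16  1.31  2.39  2.27  0.09 -2.12]
(0.55, 0.15) 90 max tilt 1.0 [-1.58  0.18  1.05  2.39  2.08  0.41 -2.57]
(0.55, 0.15) 70 max tilt 1.5 [-2.06  1.58  1.27  2.29  0.77  0.17 -2.57]
(0.55, 0.15) 50 max tilt 1.5 [-1.65  1.16  0.92  1.99  0.95  0.84 -2.57]
(0.55, 0.15) 30 max tilt 1.5 [-1.41  1.17  0.8   1.7   0.72  1.18 -2.37]
(0.55, 0.15) 10 max tilt 1.5 [-1.2   1.27  0.78  1.41  0.52  1.48 -2.24]
(0.55, 0.15) -10 max tilt 1.5 [-0.99  1.37  0.78  1.11  0.38  1.8  -2.18]
```

```bash
cat > ik2.py <<'E'
from ik import *
def pts(q):
    rz=lambda a:R.from_euler('z',-a);ry=lambda a:R.from_euler('y',a)
    A=rz(q[0])*ry(q[1])*rz(q[2]);e=np.array([0,0,P[0]])+A.apply([P[4],0,P[1]]);B=A*ry(q[3])*rz(q[4]);return e,e+B.apply([P[5],0,P[2]])
q0=np.array(D[4][0])
for xh,yh in((.58,.2),(.55,.15),(.5,.2),(.5,.25)):
  for a in(60,50,40,30,20):
    q=q0.copy()
    for k in np.linspace(0,1,8):
        p,M=tgt(.573+(xh-.573)*k,.26+(yh-.26)*k,.16,103.4+(a-103.4)*k,.55);q,e1,e2=ik(p,M,q)
    qs=q
    for th in np.arange(.6,1.26,.1):
        p,M=tgt(xh,yh,.1,a,th);q,e1,e2=ik(p,M,q)
    p,M=tgt(xh,yh,.045,a,1.22);q,e1,e2=ik(p,M,q)
    e,w=pts(q);print((xh,yh),a,np.round(q,2),"err",round(e1,3),round(e2,3),"elb",np.round(e,2),"wr",np.round(w,2))
E
python3 ik2.py
```

```text
(0.58, 0.2) 60 [-1.54  0.86  0.82  2.03  1.17  0.69 -2.52] err 0.0 0.0 elb [-0.02  0.36  0.57] wr [0.29 0.42 0.18]
(0.58, 0.2) 50 [-1.48  0.92  0.79  1.89  0.92  0.82 -2.37] err 0.0 0.0 elb [0.01 0.38 0.55] wr [0.34 0.47 0.18]
(0.58, 0.2) 40 [-1.41  0.97  0.76  1.75  0.74  0.97 -2.27] err 0.0 0.0 elb [0.04 0.4  0.52] wr [0.39 0.5  0.18]
(0.58, 0.2) 30 [-1.32  1.04  0.74  1.61  0.61  1.12 -2.21] err 0.0 0.0 elb [0.08 0.41 0.5 ] wr [0.44 0.53 0.18]
(0.58, 0.2) 20 [-1.23  1.1   0.73  1.46  0.5   1.28 -2.18] err 0.0 0.0 elb [0.12 0.41 0.47] wr [0.5  0.55 0.18]
(0.55, 0.15) 60 [-1.67  0.88  0.96  2.16  1.17  0.58 -2.57] err 0.0 0.0 elb [-0.07  0.37  0.56] wr [0.26 0.37 0.18]
(0.55, 0.15) 50 [-1.44  0.82  0.72  2.02  1.08  0.84 -2.51] err 0.0 0.0 elb [0.02 0.34 0.58] wr [0.31 0.42 0.18]
(0.55, 0.15) 40 [-1.4   0.89  0.72  1.89  0.86  0.94 -2.38] err 0.0 0.0 elb [0.04 0.37 0.56] wr [0.36 0.45 0.18]
(0.55, 0.15) 30 [-1.33  0.96  0.72  1.76  0.69  1.07 -2.3 ] err 0.0 0.0 elb [0.07 0.38 0.53] wr [0.41 0.48 0.18]
(0.55, 0.15) 20 [-1.25  1.02  0.71  1.62  0.56  1.21 -2.25] err 0.0 0.0 elb [0.11 
[... 454 characters left out ...]
54] wr [0.36 0.53 0.18]
(0.5, 0.2) 20 [-1.3   1.    0.64  1.6   0.55  1.32 -2.3 ] err 0.0 0.0 elb [0.09 0.4  0.52] wr [0.42 0.55 0.18]
(0.5, 0.25) 60 [-1.54  0.77  0.58  2.02  1.14  0.94 -2.56] err 0.0 0.0 elb [-0.01  0.32  0.6 ] wr [0.21 0.47 0.18]
(0.5, 0.25) 50 [-1.52  0.85  0.61  1.89  0.93  1.02 -2.44] err 0.0 0.0 elb [-0.    0.35  0.58] wr [0.26 0.52 0.18]
(0.5, 0.25) 40 [-1.46  0.92  0.62  1.76  0.76  1.13 -2.36] err 0.0 0.0 elb [0.02 0.38 0.55] wr [0.31 0.55 0.18]
(0.5, 0.25) 30 [-1.4   0.99  0.63  1.62  0.62  1.26 -2.3 ] err 0.0 0.0 elb [0.05 0.4  0.52] wr [0.36 0.58 0.18]
(0.5, 0.25) 20 [-1.32  1.05  0.64  1.49  0.51  1.39 -2.27] err 0.0 0.0 elb [0.08 0.41 0.49] wr [0.42 0.6  0.18]
```

```bash
cat >> h.py <<'E'
def tilt(xh,yh,zh,a,th,g=.044):
    from ik import tgt
    p,D=tgt(xh,yh,zh,a,th,g);s,t,M=pose()
    print("t",round(s["time_s"],2),"handle",np.round((t-g*M[:,2])*1000,1),"yaw",round(np.degrees(np.arctan2(M[1,0],M[0,0])),1),"zdir",np.round(M[:,2],3),"F",np.round(s["wrist_force"],1),"grip",round(s["gripper_width"],3),"q",np.round(s["joint_pos"],2))
    print("travel",np.round(M.T@(p-t)*100,2),"rot",np.round(R.from_matrix(M.T@D.as_matrix()).as_rotvec(),3))
E
python3 -m inch '[{"rot":[0,-0.085,0.129],"travel":[0,0,-0.4],"hand":1},{"rot":[0,-0.085,0.129],"travel":[0,0,-0.4],"hand":1},{"rot":[0,-0.085,0.129],"travel":[0,0,-0.4],"hand":1},{"rot":[0,-0.085,0.129],"travel":[0,0,0],"hand":1},{"rot":[0,-0.085,0.129],"travel":[0,0,0],"hand":1}]'
python3 -c "
from h import *
tilt(.62,.22,.14,50,.8)"
```

```text
time_s: 14.1
tool_pos: [0.5666, 0.2587, 0.1194]
ee_rot: [0.252, 0.831, 0.475, 0.142]
wrist_force: [-0.4, -0.4, -3.2]
gripper_width: 0.238
t 14.1 handle [545.7 271.2 156.1] yaw 59.5 zdir [ 0.475 -0.284 -0.833] F [-0.4 -0.4 -3.2] grip 0.238 q [-1.17  0.28  0.39  1.89  0.59  0.94 -1.68]
travel [-1.13  7.5   6.19] rot [-0.213 -0.103  0.129]
```

```bash

python3 -m inch '[{"rot":[-0.1,-0.05,0.065],"travel":[-0.5,3.5,2.5],"hand":1},{"rot":[-0.1,-0.05,0.065],"travel":[-0.5,3,2.2],"hand":1},{"rot":[-0.15,0,0],"travel":[0,0.5,0],"hand":1},{"rot":[-0.15,0,0],"travel":[0,0.5,0],"hand":1}]'
python3 -c "
from h import *
tilt(.62,.22,.08,50,1.22)"
```

```text
time_s: 14.6
tool_pos: [0.6346, 0.2034, 0.1279]
ee_rot: [0.469, 0.774, 0.363, 0.222]
wrist_force: [0.2, -0.8, -4.3]
gripper_width: 0.239
t 14.6 handle [604.5 228.3 148.2] yaw 50.4 zdir [ 0.684 -0.564 -0.462] F [ 0.2 -0.8 -4.3] grip 0.239 q [-1.35  0.57  0.54  1.89  0.99  1.04 -2.23]
travel [ 0.29 -4.69  4.64] rot [-0.129 -0.008 -0.001]
```

```bash

python3 -m inch '[{"rot":[-0.14,0,0],"travel":[0.3,-1,1],"hand":1},{"rot":[0,0,0],"travel":[0,-1.5,1.5],"hand":1},{"rot":[0,0,0],"travel":[0,-1,1],"hand":1},{"rot":[0,0,0],"travel":[0,0,0],"hand":1}]'
python3 - <<'E'
from h import *
tilt(.62,.22,.045,50,1.22)
im,d=grab_frame("side");cv2.imwrite("pics/s18.png",cv2.resize(im[60:260,200:440,::-1],(768,640),interpolation=cv2.INTER_CUBIC)[:600])
im,d=grab_frame("wrist");cv2.imwrite("pics/w18.png",im[:,:,::-1])
E
```

```text
time_s: 15.1
tool_pos: [0.6513, 0.192, 0.0815]
ee_rot: [0.521, 0.74, 0.347, 0.245]
wrist_force: [0.8, -0.3, -3.6]
gripper_width: 0.237
t 15.1 handle [619.4 218.5  96.4] yaw 50.3 zdir [ 0.724 -0.601 -0.337] F [ 0.8 -0.3 -3.6] grip 0.237 q [-1.36  0.77  0.56  1.88  1.07  1.02 -2.42]
travel [ 0.13 -4.88  1.68] rot [ 0.007 -0.005  0.001]
```

View pics/s18.png

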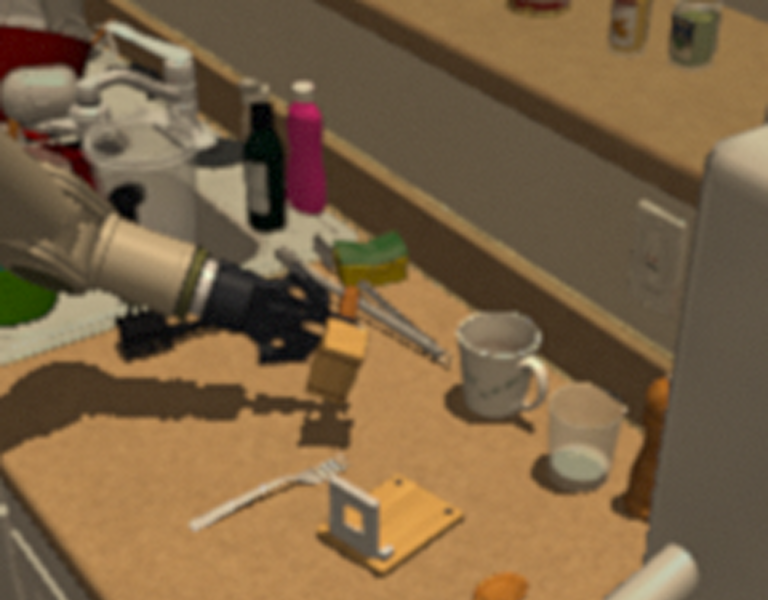

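View pics/w18.png

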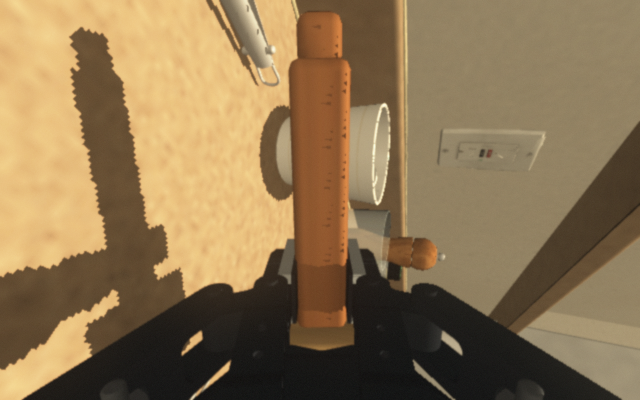

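```bash

python3 -m inch '[{"rot":[0,0,0],"travel":[0.1,-2,0.7],"hand":1},{"rot":[0,0,0],"travel":[0,-1.9,0.7],"hand":1},{"rot":[0,0,0],"travel":[0,-0.7,0.2],"hand":1},{"rot":[0,0,0],"travel":[0,-0.4,0.1],"hand":1}]'
python3 - <<'E'
from h import *
tilt(.62,.22,.04,50,1.22)
E
```

```text
time_s: 15.7
tool_pos: [0.6512, 0.1944, 0.0293]
ee_rot: [0.521, 0.74, 0.348, 0.245]
wrist_force: [1.0, -0.2, -3.4]
gripper_width: 0.238
t 15.7 handle [619.3 220.8  44.1] yaw 50.4 zdir [ 0.725 -0.6   -0.337] F [ 1.  -0.2 -3.4] grip 0.238 q [-1.34  0.88  0.53  1.85  1.07  0.99 -2.5 ]
travel [-0.04 -0.38  0.23] rot [ 0.007 -0.006  0.001]
```

```bash

python3 -m inch '[{"rot":[0,0,0],"travel":[0,-0.3,0.1],"hand":1},{"rot":[0,0,0],"travel":[0,-0.2,0.1],"hand":1}]'
python3 -m inch '[{"rot":[0,0,0],"travel":[0,-0.2,0.1],"hand":1},{"rot":[0,0,0],"travel":[0,0,0],"hand":1}]'
python3 - <<'E'
from h import *
tilt(.62,.22,.04,50,1.22)
E
```

```text
time_s: 15.95
tool_pos: [0.6518, 0.1943, 0.0252]
ee_rot: [0.522, 0.739, 0.347, 0.246]
wrist_force: [-7.7, 4.9, 13.8]
gripper_width: 0.241
time_s: 16.2
tool_pos: [0.6524, 0.1942, 0.025]
ee_rot: [0.523, 0.739, 0.346, 0.247]
wrist_force: [-11.1, 4.3, 19.0]
gripper_width: 0.241
t 16.2 handle [620.5 220.7  39.6] yaw 50.3 zdir [ 0.727 -0.602 -0.331] F [-11.1   4.3  19. ] grip 0.241 q [-1.34  0.89  0.53  1.85  1.07  0.98 -2.51]
travel [-0.11 -0.02 -0.  ] rot [ 0.013 -0.006 -0.   ]
```

```bash

python3 -m inch '[{"rot":[0,0,0],"travel":[0,0.2,0],"hand":2.2},{"rot":[0,0,0],"travel":[0,0,0],"hand":2.8},{"rot":[0,0,0],"travel":[0,0,0],"hand":3.2},{"rot":[0,0,0],"travel":[0,0,0],"hand":3.2}]' 40
python3 - <<'E'
from h import *
tilt(.62,.22,.04,50,1.22)
im,d=grab_frame("side");cv2.imwrite("pics/s19.png",cv2.resize(im[100:220,240:384,::-1],(720,600),interpolation=cv2.INTER_CUBIC)[:600])
im,d=grab_frame("wrist");cv2.imwrite("pics/w19.png",im[:,:,::-1])
E
```

```text
time_s: 16.7
tool_pos: [0.6519, 0.1933, 0.0228]
ee_rot: [0.521, 0.74, 0.348, 0.245]
wrist_force: [0.0, 0.4, -1.6]
gripper_width: 0.376
t 16.7 handle [620.  219.7  37.7] yaw 50.4 zdir [ 0.725 -0.6   -0.337] F [ 0.   0.4 -1.6] grip 0.376 q [-1.34  0.89  0.53  1.85  1.07  0.98 -2.51]
travel [-0.01  0.18 -0.09] rot [ 0.007 -0.006  0.002]
```

View pics/s19.png

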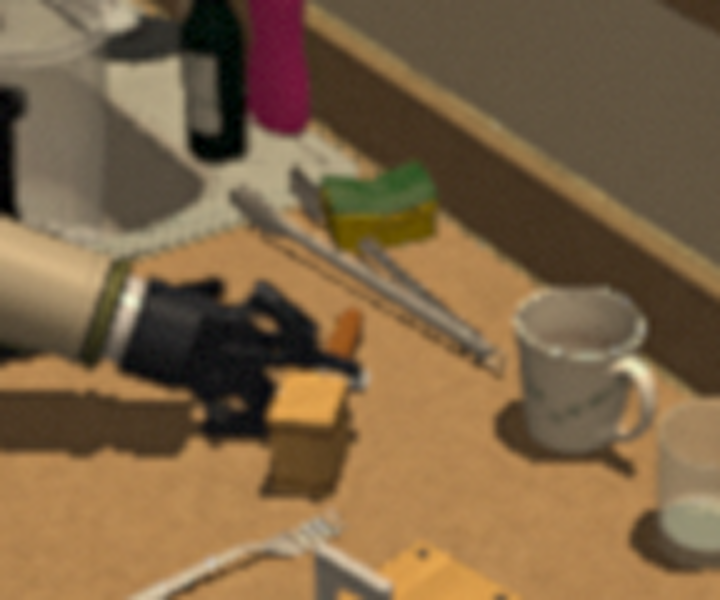

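View pics/w19.png

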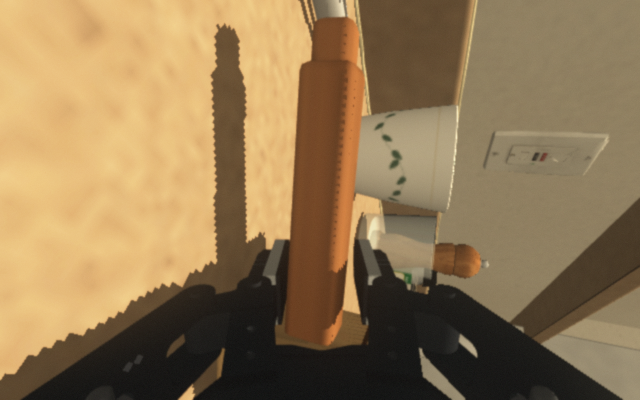

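```bash

python3 -m inch '[{"rot":[0,0,0],"travel":[0,-0.1,-0.8],"hand":3.4},{"rot":[0,0,0],"travel":[0,-0.15,-1.5],"hand":3.4},{"rot":[0,0,0],"travel":[0,0,-2.5],"hand":3.4},{"rot":[0,0,0],"travel":[0,0,-4],"hand":3.4},{"rot":[0,0,0],"travel":[0,0,-4],"hand":3.4}]'
python3 - <<'E'
from h import *
tilt(.62,.22,.04,50,1.22)
im,d=grab_frame("side");cv2.imwrite("pics/s20.png",cv2.resize(im[100:220,240:384,::-1],(720,600),interpolation=cv2.INTER_CUBIC)[:600])
E
```

```text
time_s: 17.42
tool_pos: [0.5567, 0.2718, 0.0643]
ee_rot: [0.521, 0.74, 0.348, 0.245]
wrist_force: [0.3, -0.6, -0.7]
gripper_width: 0.397
t 17.43 handle [524.8 298.3  79.2] yaw 50.4 zdir [ 0.725 -0.6   -0.337] F [ 0.3 -0.6 -0.7] grip 0.397 q [-1.5   0.79  0.46  1.85  0.94  1.19 -2.46]
travel [ 0.02  0.44 12.92] rot [ 0.007 -0.006  0.002]
```

View pics/s20.png

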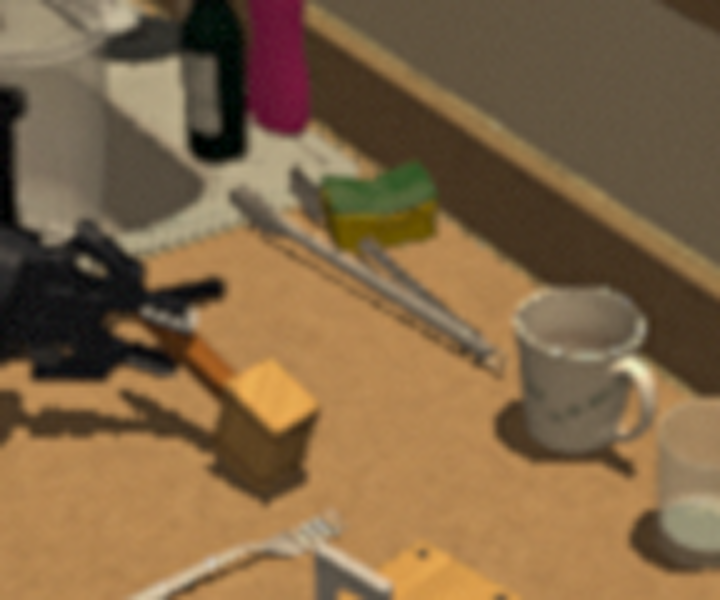

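```bash

python3 -m inch '[{"rot":[0,0,0],"travel":[1.5,0,0],"hand":3.6},{"rot":[0,0,0],"travel":[3,0,0],"hand":3.6},{"rot":[0,0,0],"travel":[2.5,0,0],"hand":3.6}]'
python3 - <<'E'
from h import *
tilt(.62,.22,.04,50,1.22)
im,d=grab_frame("side");cv2.imwrite("pics/s21.png",cv2.resize(im[100:220,240:384,::-1],(720,600),interpolation=cv2.INTER_CUBIC)[:600])
E
```

```text
time_s: 17.85
tool_pos: [0.6029, 0.3262, 0.0641]
ee_rot: [0.521, 0.74, 0.348, 0.245]
wrist_force: [-0.0, -0.7, 0.6]
gripper_width: 0.416
t 17.85 handle [570.9 352.6  78.9] yaw 50.4 zdir [ 0.726 -0.6   -0.337] F [-0.  -0.7  0.6] grip 0.416 q [-1.43  0.88  0.46  1.65  0.92  1.21 -2.36]
travel [-7.12  0.43 12.82] rot [ 0.007 -0.007  0.002]
```

View pics/s21.png

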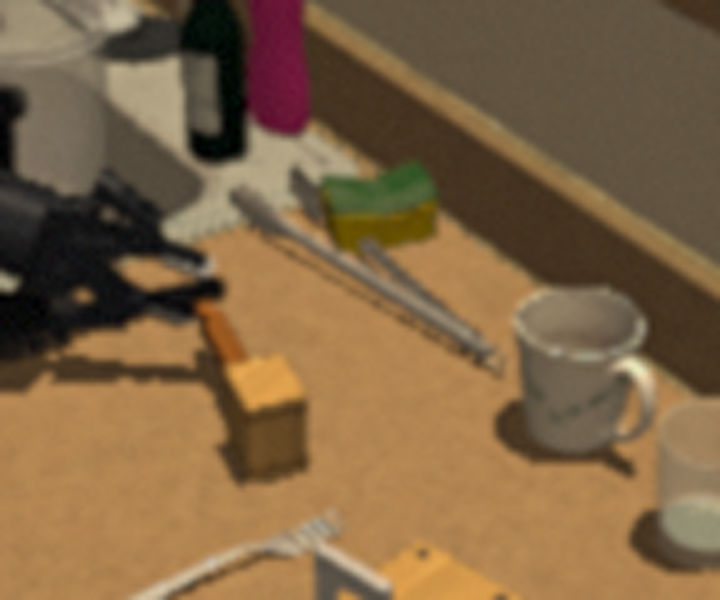

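```bash

python3 -m inch '[{"rot":[0,0,0],"travel":[0.5,0,-2],"hand":3.6},{"rot":[0,0,0],"travel":[0.5,0,-3],"hand":3.6},{"rot":[0,0,0],"travel":[0,0.5,-3],"hand":3.6}]'
python3 - <<'E'
from h import *
tilt(.62,.22,.04,50,1.22)
im,d=grab_frame("side");cv2.imwrite("pics/s22.png",cv2.resize(im[100:220,240:384,::-1],(720,600),interpolation=cv2.INTER_CUBIC)[:600])
E
```

```text
time_s: 18.27
tool_pos: [0.5503, 0.3808, 0.0957]
ee_rot: [0.521, 0.74, 0.348, 0.245]
wrist_force: [-0.4, -1.0, -0.3]
gripper_width: 0.422
t 18.27 handle [518.4 407.2 110.6] yaw 50.4 zdir [ 0.725 -0.6   -0.338] F [-0.4 -1.  -0.3] grip 0.422 q [-1.51  0.85  0.42  1.59  0.86  1.35 -2.31]
travel [-7.980e+00 -1.000e-02  2.099e+01] rot [ 0.006 -0.007  0.003]
```

View pics/s22.png

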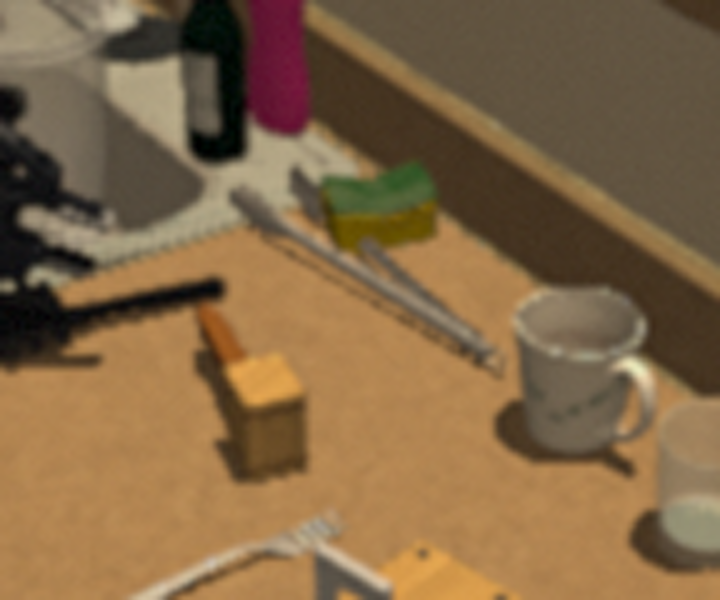

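```bash

python3 -m inch '[{"rot":[0.1,0,0],"travel":[0,3,-1],"hand":5},{"rot":[0.18,0,0],"travel":[0,3,-1],"hand":6},{"rot":[0.18,0,0],"travel":[0,0,0],"hand":6},{"rot":[0.18,0,0],"travel":[0,0,0],"hand":6},{"rot":[0.18,0,0],"travel":[0,0,0],"hand":6}]'
python3 - <<'E'
from h import *
S=lambda x,y,z:onz("side",240+x/5,100+y/5,z)*1000
c=[S(x,y,.07) for x,y in((225,370),(275,352),(305,385),(243,408))];print(np.round(c),np.mean(c,0));e=S(205,310,.04);print(e)
d=e-np.mean(c,0);print(np.degrees(np.arctan2(d[1],d[0])))
goto([.58,.25,.14],100)
E
```

```text
time_s: 18.95
tool_pos: [0.5542, 0.3784, 0.1601]
ee_rot: [0.179, 0.886, 0.418, 0.086]
wrist_force: [-0.8, -0.7, -1.1]
gripper_width: 0.704
[[546. 247.  70.]
 [588. 246.  70.]
 [583. 199.  70.]
 [532. 200.  70.]] [562.25171742 223.02842894  70.        ]
[596.99453973 364.23080434  40.        ]
76.17696766759184
t 18.95 tcp [554.2 378.4 160.1] yaw 50.57 zdir [ 0.302 -0.246 -0.921] F [-0.8 -0.7 -1.1] grip 0.704
travel cm [-8.28  8.57  5.79] rot [ 0.376  0.17  -0.851]
```

```bash

python3 -m inch '[{"rot":[0.18,0,0],"travel":[-1,0,0],"hand":6},{"rot":[0.21,0,0],"travel":[0,0,0],"hand":6}]' ; python3 -m inch '[{"rot":[0.18,0,0],"travel":[-1,0,0],"hand":6},{"rot":[0.17,0,-0.1],"travel":[-1,0,0],"hand":6},{"rot":[0,0,-0.18],"travel":[-1,0,0],"hand":6},{"rot":[0,0,-0.18],"travel":[-1,2,0],"hand":6}]'
python3 - <<'E'
from h import *
goto([.574,.278,.14],78)
E
```

```text
time_s: 19.45
tool_pos: [0.5495, 0.3369, 0.1605]
ee_rot: [0.032, 0.783, 0.622, 0.003]
wrist_force: [0.2, -0.2, -0.9]
gripper_width: 0.7
t 19.45 tcp [549.5 336.9 160.5] yaw 76.89 zdir [ 0.044 -0.046 -0.998] F [ 0.2 -0.2 -0.9] grip 0.7
travel cm [-5.1   3.6   2.43] rot [ 0.053  0.036 -0.018]out of range: a turn must lie within [-0.188, 0.188]
```

```bash

python3 -m inch '[{"rot":[0.053,0.036,-0.018],"travel":[-2,1.5,1],"hand":6},{"rot":[0,0,0],"travel":[-2,1.5,1],"hand":6},{"rot":[0,0,0],"travel":[0,0,0],"hand":6}]'
python3 - <<'E'
from h import *
s=observe();im,d=grab_frame("wrist");cv2.imwrite("pics/w23.png",im[:,:,::-1]);np.save("pics/w23.npy",d)
goto([.574,.278,.14],78)
E
```

```text
time_s: 19.82
tool_pos: [0.572, 0.2875, 0.1414]
ee_rot: [0.001, 0.781, 0.625, -0.0]
wrist_force: [-0.2, 1.0, -0.2]
gripper_width: 0.697
t 19.88 tcp [571.4 289.6 141.8] yaw 77.45 zdir [ 0.001 -0.001 -1.   ] F [0.4 0.4 0.8] grip 0.703
travel cm [-1.08  0.5   0.18] rot [ 0.001  0.    -0.01 ]
```

View pics/w23.png

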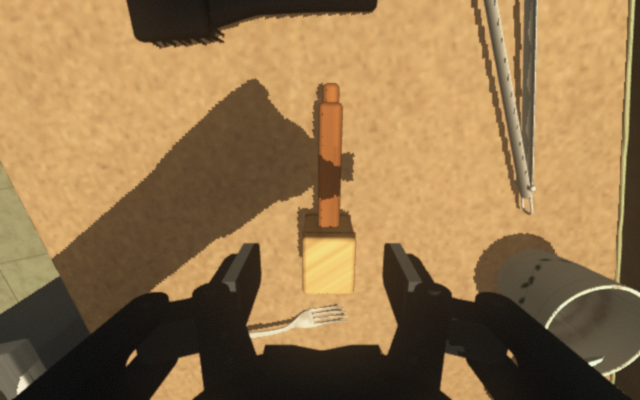

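The mallet stands upright on its head, and the top grain runs "/" with the handle up, as at the start. The handle runs from (331,84) to (328,228), the head top spans (303–355, 235–294), and the fork is just beyond it.

```bash

python3 - <<'E'
from h import *
s=observe();d=np.load("pics/w23.npy")
P=lambda u,v,z:onz("wrist",u,v,z,s)*1000
for u,v in((331,110),(329,200),(330,265)):print(np.round(bydepth("wrist",u,v,d[v,u],s)*1000))
e=P(331,84,.041);m=P(328.5,228,.046);c=[P(u,v,.07) for u,v in((303,237),(354,235),(355,293),(304,295))]
print(e,m,np.degrees(np.arctan2(*(e-m)[:2][::-1])),np.linalg.norm((e-m)[:2]));print(np.round(c),np.mean(c,0))
u=(e-m);u[2]=0;u/=np.linalg.norm(u);print("grip60",m+32*u)
goto([*(m+32*u)[:2]/1000,-.010],np.degrees(np.arctan2(u[1],u[0])))
E
```

```text
[595. 355.  49.]
[577. 281.  47.]
[567. 231.  71.]
[599.20887338 375.3220048   41.        ] [571.00443002 254.31554953  46.        ] 76.87962773146667 124.24996113547894
[[550. 261.  70.]
 [592. 253.  70.]
 [582. 198.  70.]
 [538. 206.  70.]] [565.54089502 229.46370835  70.        ]
grip60 [578.26835332 285.48019967  46.        ]
t 19.88 tcp [571.4 289.6 141.8] yaw 77.45 zdir [ 0.001 -0.001 -1.   ] F [0.4 0.4 0.8] grip 0.703
travel cm [-0.25  0.74 15.18] rot [0.001 0.    0.01 ]
```

```bash

python3 -m inch '[{"rot":[0,0,0.01],"travel":[-0.25,0.7,4],"hand":5.5},{"rot":[0,0,0],"travel":[0,0,5],"hand":5},{"rot":[0,0,0],"travel":[0,0,4],"hand":4.5},{"rot":[0,0,0],"travel":[0,0,2.5],"hand":4}]' 40
python3 - <<'E'
from h import *
goto([.5783,.2855,-.014],76.9)
im,d=grab_frame("wrist");cv2.imwrite("pics/w24.png",im[:,:,::-1])
E
```

```text
time_s: 20.38
tool_pos: [0.5768, 0.2876, -0.015]
ee_rot: [0.0, 0.782, 0.623, -0.0]
wrist_force: [0.9, -0.4, 0.6]
gripper_width: 0.469
t 20.38 tcp [576.8 287.6 -15. ] yaw 77.05 zdir [-0.    -0.001 -1.   ] F [ 0.9 -0.4  0.6] grip 0.469
travel cm [-0.17  0.2  -0.1 ] rot [-0.     0.001  0.003]
```

View pics/w24.png

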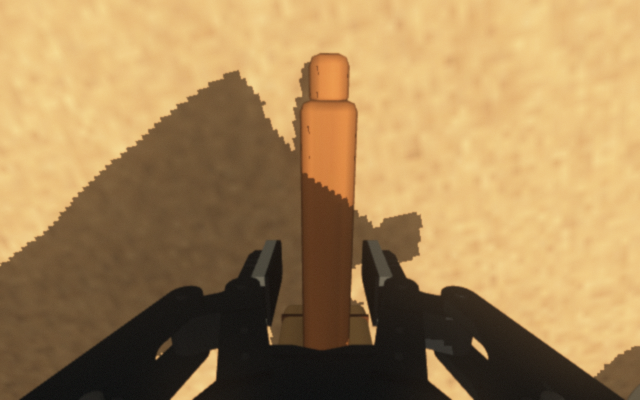

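```bash

python3 -m inch '[{"rot":[0,0,0],"travel":[0,0.15,0],"hand":3},{"rot":[0,0,0],"travel":[0,0,0],"hand":2.4},{"rot":[0,0,0],"travel":[0,0,0],"hand":1.9},{"rot":[0,0,0],"travel":[0,0,0],"hand":1.5}]' 40
python3 -m inch '[{"rot":[0,0,0],"travel":[0,0,0],"hand":1.2},{"rot":[0,0,0],"travel":[0,0,-0.5],"hand":1},{"rot":[0,0,0],"travel":[0,0,-2],"hand":1},{"rot":[0,0,0],"travel":[0,0,-4],"hand":1},{"rot":[0,0,0],"travel":[0,0,-5],"hand":1}]' 115
python3 - <<'E'
from h import *
goto([.47,-.24,.10],90)
print(np.round(observe()["joint_pos"],2))
im,d=grab_frame("wrist");cv2.imwrite("pics/w25.png",im[:,:,::-1])
E
```

```text
time_s: 20.92
tool_pos: [0.5813, 0.2863, -0.0115]
ee_rot: [0.001, 0.783, 0.622, 0.002]
wrist_force: [-2.2, 2.0, 6.0]
gripper_width: 0.227
time_s: 21.55
tool_pos: [0.58, 0.2843, 0.1032]
ee_rot: [0.001, 0.784, 0.621, 0.0]
wrist_force: [1.0, 0.6, -4.0]
gripper_width: 0.217
t 21.55 tcp [580.  284.3 103.2] yaw 76.83 zdir [ 0.001 -0.001 -1.   ] F [ 1.   0.6 -4. ] grip 0.217
travel cm [-53.56   1.23   0.38] rot [ 0.002  0.001 -0.23 ]
[-0.66  0.45  0.18  1.54 -0.08  1.17 -0.7 ]
```

View pics/w25.png

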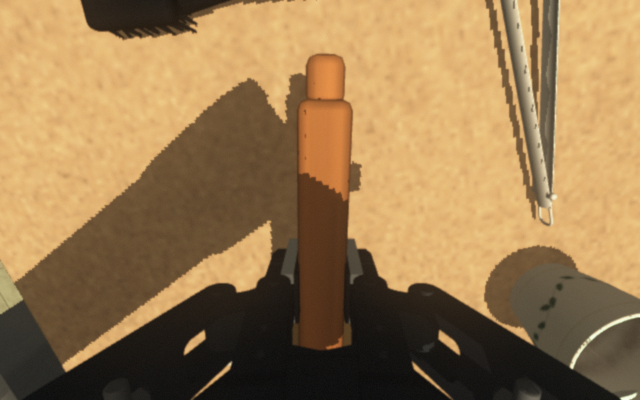

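```bash

python3 -m inch '[{"rot":[0,0,0],"travel":[-2.5,0.3,-0.8],"hand":1},{"rot":[0,0,0],"travel":[-4.5,0.4,-0.8],"hand":1},{"rot":[0,0,0],"travel":[-5.5,0.6,0],"hand":1},{"rot":[0,0,0],"travel":[-5.5,0.6,0],"hand":1},{"rot":[0,0,0],"travel":[-5.5,0.6,0],"hand":1}]'
python3 -m inch '[{"rot":[0,0,0],"travel":[-5.5,0.6,0],"hand":1},{"rot":[0,0,0],"travel":[-5.5,0.6,0],"hand":1},{"rot":[0,0,0],"travel":[-5.5,0.6,0],"hand":1},{"rot":[0,0,0],"travel":[-4,0.4,0],"hand":1},{"rot":[0,0,0],"travel":[-2,0.2,0],"hand":1}]'
python3 - <<'E'
from h import *
goto([.513,-.225,.10],77)
print(np.round(observe()["joint_pos"],2))
im,d=grab_frame("wrist");cv2.imwrite("pics/w26.png",im[:,:,::-1])
im,d=grab_frame("top");cv2.imwrite("pics/t26.png",cv2.resize(im[190:330,310:490,::-1],None,fx=4,fy=4,interpolation=cv2.INTER_CUBIC))
E
```

```text
time_s: 22.22
tool_pos: [0.5505, 0.0475, 0.1182]
ee_rot: [0.001, 0.784, 0.621, 0.001]
wrist_force: [1.0, -0.4, -3.4]
gripper_width: 0.215
time_s: 22.85
tool_pos: [0.5218, -0.1779, 0.1183]
ee_rot: [0.001, 0.785, 0.62, 0.001]
wrist_force: [1.5, -0.4, -4.1]
gripper_width: 0.217
t 22.85 tcp [ 521.8 -177.9  118.3] yaw 76.59 zdir [ 0.002 -0.001 -1.   ] F [ 1.5 -0.4 -4.1] grip 0.217
travel cm [-4.79  0.23  1.83] rot [ 0.002  0.001 -0.007]
[-0.13  0.24  0.43  1.79 -0.11  1.13  0.1 ]
```

View pics/t26.png

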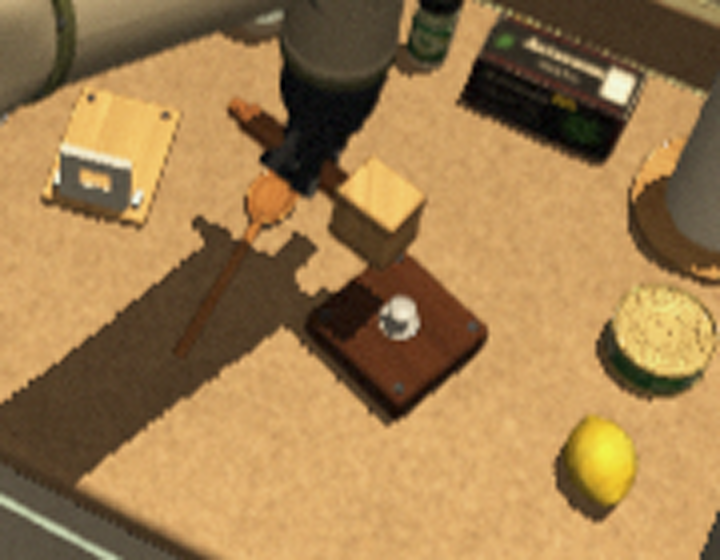

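View pics/w26.png

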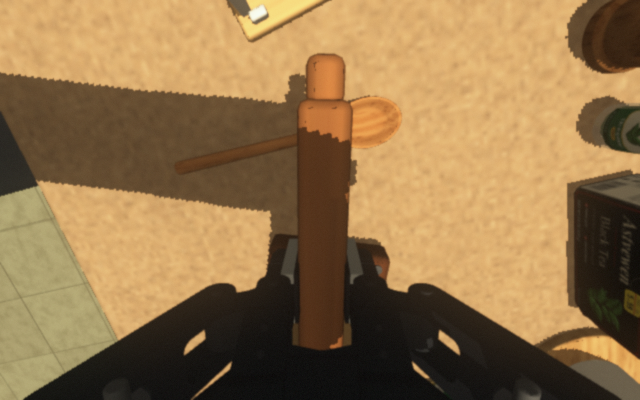

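```bash

python3 - <<'E'
from h import *
print(onz("top",310+380/4,190+197/4,.200), "peg",onz("top",310+399/4,190+305/4,.062))
E
```

```text
[ 0.5004308  -0.24527302  0.2       ] peg [ 0.49979784 -0.28152614  0.062     ]
```

```bash

python3 -m inch '[{"rot":[0,0,0],"travel":[-2.2,0.05,-1],"hand":1},{"rot":[0,0,0],"travel":[-2,0,-1.5],"hand":1},{"rot":[0,0,0],"travel":[0,0,0],"hand":1}]' 120
python3 -c "
from h import *
goto([.513,-.225,.10],77)"
```

```text
time_s: 23.32
tool_pos: [0.5144, -0.2173, 0.1446]
ee_rot: [0.002, 0.784, 0.62, 0.001]
wrist_force: [-0.2, 0.0, -2.7]
gripper_width: 0.214
t 23.32 tcp [ 514.4 -217.3  144.6] yaw 76.69 zdir [ 0.005 -0.002 -1.   ] F [-0.2  0.  -2.7] grip 0.214
travel cm [-0.78  0.02  4.46] rot [ 0.005  0.    -0.005]
```

```bash

python3 -m inch '[{"rot":[0,0,0],"travel":[0,0,5.6],"hand":1},{"rot":[0,0,0],"travel":[0,0,5.6],"hand":1},{"rot":[0,0,0],"travel":[0,0,0],"hand":1}]'
python3 -m inch '[{"rot":[0,0,0],"travel":[0,0,-4],"hand":1},{"rot":[0,0,0],"travel":[2,0,-4],"hand":1},{"rot":[0,0,0],"travel":[5,-1,-1],"hand":1},{"rot":[0,0,0],"travel":[4,0,0],"hand":1}]'
python3 - <<'E'
from h import *
goto([.513,-.225,.10],77)
im,d=grab_frame("top");cv2.imwrite("pics/t27.png",cv2.resize(im[190:330,310:490,::-1],None,fx=4,fy=4,interpolation=cv2.INTER_CUBIC));np.save("pics/t27.npy",d)
im,d=grab_frame("side");cv2.imwrite("pics/s27.png",cv2.resize(im[180:330,240:420,::-1],None,fx=4,fy=4,interpolation=cv2.INTER_CUBIC))
E
```

```text
time_s: 23.7
tool_pos: [0.512, -0.2132, 0.0275]
ee_rot: [-0.002, 0.783, 0.622, -0.001]
wrist_force: [-0.3, -0.1, -3.1]
gripper_width: 0.211
time_s: 24.2
tool_pos: [0.5312, -0.1041, 0.1247]
ee_rot: [0.002, 0.783, 0.622, 0.003]
wrist_force: [0.4, 0.2, -3.1]
gripper_width: 0.214
t 24.2 tcp [ 531.2 -104.1  124.7] yaw 76.86 zdir [ 0.007 -0.    -1.   ] F [ 0.4  0.2 -3.1] grip 0.214
travel cm [-12.2    0.96   2.45] rot [ 0.007 -0.002 -0.003]
```

View pics/t27.png

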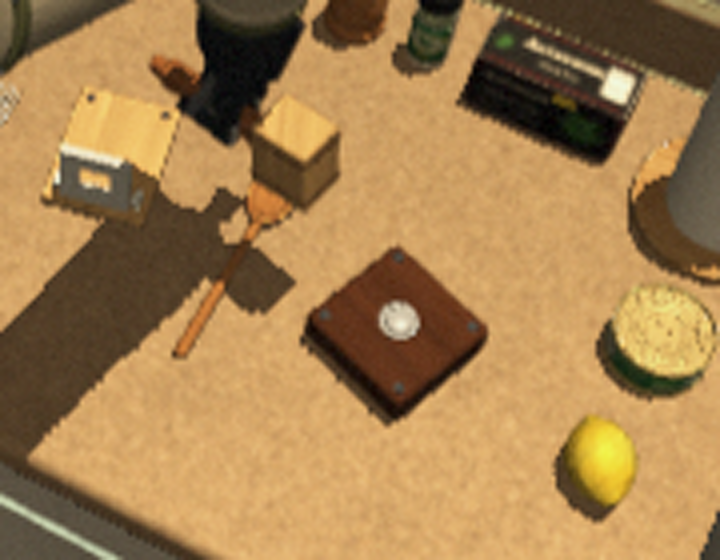

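View pics/s27.png

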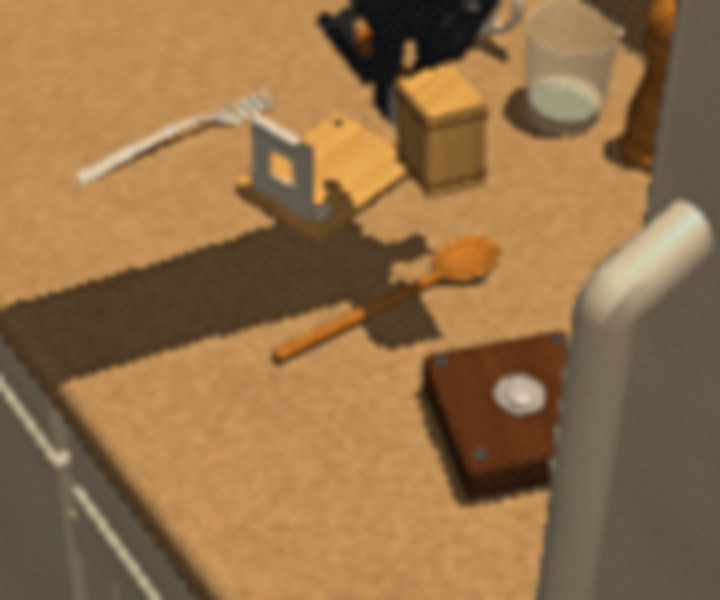

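The peg is down: a flat disc at (398,320) in the top crop, flat in the side view too. Now I turn the mallet to line up with the keeper.

```bash

python3 -m inch '[{"rot":[0,0,-0.18],"travel":[3,1,0],"hand":1},{"rot":[0,0,-0.18],"travel":[3,1,0],"hand":1},{"rot":[0,0,-0.18],"travel":[2,1,0],"hand":1},{"rot":[0,0,-0.18],"travel":[2,1,0],"hand":1},{"rot":[0,0,-0.18],"travel":[1,1,0],"hand":1}]'
python3 -m inch '[{"rot":[0,0,-0.18],"travel":[0,1,0],"hand":1},{"rot":[0,0,-0.18],"travel":[0,1,0],"hand":1},{"rot":[0,0,-0.18],"travel":[0,1,0],"hand":1},{"rot":[0,0,-0.18],"travel":[0,1,0],"hand":1},{"rot":[0,0,-0.18],"travel":[0,0,0],"hand":1}]'
python3 - <<'E'
from h import *
goto([.616,.023,.12],191.8)
print(np.round(observe()["joint_pos"],2))
im,d=grab_frame("wrist");cv2.imwrite("pics/w28.png",im[:,:,::-1])
E
```

```text
time_s: 24.92
tool_pos: [0.5733, 0.0084, 0.123]
ee_rot: [0.002, 0.432, 0.902, 0.001]
wrist_force: [0.5, -0.8, -4.2]
gripper_width: 0.218
time_s: 25.55
tool_pos: [0.5965, 0.0396, 0.1231]
ee_rot: [0.002, -0.003, 1.0, -0.0]
wrist_force: [0.9, -0.0, -3.4]
gripper_width: 0.215
t 25.55 tcp [596.5  39.6 123.1] yaw -179.63 zdir [ 0.004 -0.001 -1.   ] F [ 0.9 -0.  -3.4] grip 0.215
travel cm [-1.94 -1.68  0.32] rot [-0.001  0.004 -0.2  ]
[-0.2   0.32  0.07  1.65 -0.02  1.16  1.45]
```

View pics/w28.png

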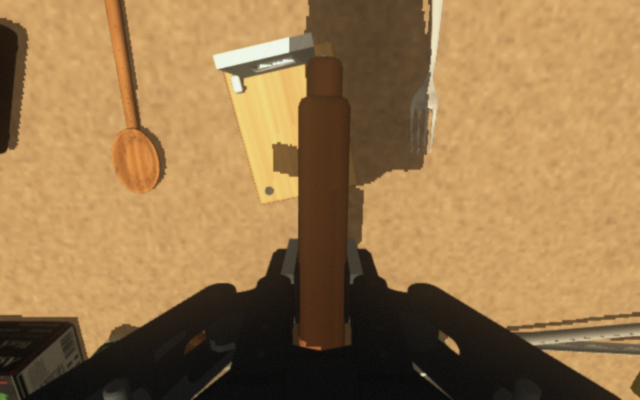

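```bash

python3 - <<'E'
from h import *
s=observe()
P=lambda u,v,z:onz("wrist",u,v,z,s)*1000
a=P(262,203,.012);b=P(229,88,.012);print(a,b,np.degrees(np.arctan2(*(a-b)[:2][::-1])))
# plate top far edge (robot side is up in image)
for u,v in((213,56),(311,34),(216,70),(314,48)):print(P(u,v,.082))
c=P(213,56,.082)-P(311,34,.082);print("plate perp yaw",np.degrees(np.arctan2(c[0],-c[1])))
c=P(216,70,.082)-P(314,48,.082);print("plate perp yaw",np.degrees(np.arctan2(c[0],-c[1])))
print("handle end",P(325,57,.124+.0115+.043),"sh",P(325,97,.1815))
E
```

```text
[613.78383106 -16.96207116  12.        ] [511.63542759 -40.98843735  12.        ] 13.235974446187795
[496.15846533 -29.8561812   82.        ]
[482.91507767  30.85935431  82.        ]
[504.2092735  -28.65477166  82.        ]
[490.65808162  32.75420391  82.        ]
plate perp yaw 12.304738434860013
plate perp yaw 12.444094492553692
handle end [508.72240986  38.91983193 178.5       ] sh [521.56402775  39.13411603 181.5       ]
```

```bash

python3 -m inch '[{"rot":[0,0,-0.12],"travel":[-1.3,-0.6,0],"hand":1},{"rot":[0,0,-0.094],"travel":[-1.3,-0.2,0],"hand":1},{"rot":[0,0,0],"travel":[0,0,3],"hand":1},{"rot":[0,0,0],"travel":[0,0,4],"hand":1}]'
python3 - <<'E'
from h import *
goto([.6215,.0295,-.010],192.4)
im,d=grab_frame("wrist");cv2.imwrite("pics/w29.png",im[:,:,::-1])
E
```

```text
time_s: 26.1
tool_pos: [0.6237, 0.032, 0.0529]
ee_rot: [0.003, -0.105, 0.994, -0.001]
wrist_force: [-0.1, 0.5, -3.6]
gripper_width: 0.213
t 26.1 tcp [623.7  32.   52.9] yaw -167.98 zdir [ 0.007 -0.001 -1.   ] F [-0.1  0.5 -3.6] grip 0.213
travel cm [ 0.31 -0.18  6.29] rot [-0.002  0.006 -0.007]
```

View pics/w29.png

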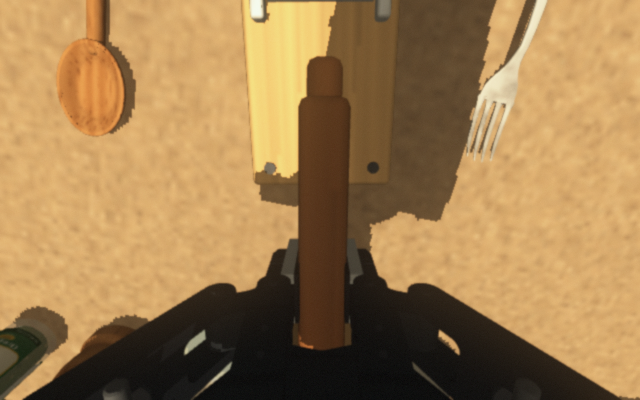

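```bash

python3 -m inch '[{"rot":[0,0,0],"travel":[0,-0.1,3],"hand":1},{"rot":[0,0,0],"travel":[0,0,2.2],"hand":1},{"rot":[0,0,0],"travel":[0,0,0.7],"hand":1},{"rot":[0,0,0],"travel":[0,0,0.3],"hand":1}]'
python3 -c "
from h import *
goto([.6215,.0295,-.010],192.4)"
```

```text
time_s: 26.65
tool_pos: [0.6231, 0.0314, -0.0098]
ee_rot: [0.002, -0.106, 0.994, -0.001]
wrist_force: [0.4, 0.5, -2.7]
gripper_width: 0.212
t 26.65 tcp [623.1  31.4  -9.8] yaw -167.82 zdir [ 0.004 -0.001 -1.   ] F [ 0.4  0.5 -2.7] grip 0.212
travel cm [ 0.2  -0.15  0.02] rot [-0.002  0.003 -0.004]
```

```bash

python3 -m inch '[{"rot":[0,0,0],"travel":[0,0,0.2],"hand":1},{"rot":[0,0,0],"travel":[0,0,0.15],"hand":1},{"rot":[0,0,0],"travel":[0,0,0],"hand":1}]'
python3 - <<'E'
from h import *
goto([.6215,.0295,-.010],192.4)
im,d=grab_frame("top");cv2.imwrite("pics/t30.png",cv2.resize(im[150:270,300:450,::-1],None,fx=5,fy=5,interpolation=cv2.INTER_CUBIC))
E
```

```text
time_s: 27.02
tool_pos: [0.6229, 0.0316, -0.014]
ee_rot: [0.002, -0.107, 0.994, -0.0]
wrist_force: [0.3, -0.3, -2.2]
gripper_width: 0.214
t 27.02 tcp [622.9  31.6 -14. ] yaw -167.76 zdir [ 0.003 -0.    -1.   ] F [ 0.3 -0.3 -2.2] grip 0.214
travel cm [ 0.18 -0.17 -0.4 ] rot [-0.001  0.003 -0.003]
```

View pics/t30.png

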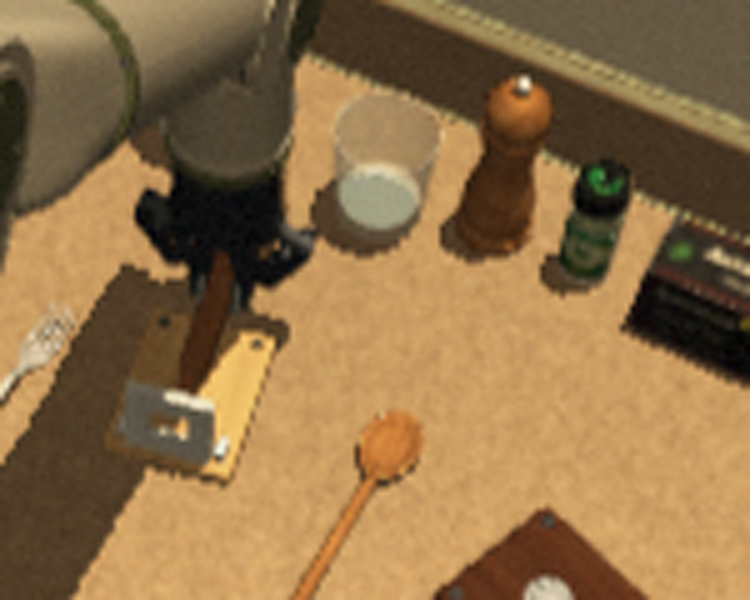

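```bash

python3 -m inch '[{"rot":[0,0,0],"travel":[0,0,0.2],"hand":1},{"rot":[0,0,0],"travel":[0,0,0.15],"hand":1}]'
python3 -m inch '[{"rot":[0,0,0],"travel":[0,0,0.2],"hand":1},{"rot":[0,0,0],"travel":[0,0,0],"hand":1}]'
```

```text
time_s: 27.32
tool_pos: [0.6237, 0.0318, -0.0163]
ee_rot: [0.002, -0.107, 0.994, -0.0]
wrist_force: [0.0, -0.3, 5.7]
gripper_width: 0.217
time_s: 27.58
tool_pos: [0.6239, 0.0316, -0.0166]
ee_rot: [0.003, -0.107, 0.994, -0.0]
wrist_force: [-10.2, -1.5, 27.4]
gripper_width: 0.214
```

```bash

python3 -m inch '[{"rot":[0,0,0],"travel":[0,0,-0.25],"hand":1},{"rot":[0,0,0],"travel":[0,0,0],"hand":2},{"rot":[0,0,0],"travel":[0,0,0],"hand":3},{"rot":[0,0,0],"travel":[0,0,0],"hand":4},{"rot":[0,0,0],"travel":[0,0,0],"hand":4}]' 30
python3 - <<'E'
from h import *
goto([.6215,.0295,-.010],192.4)
im,d=grab_frame("wrist");cv2.imwrite("pics/w31.png",im[:,:,::-1])
E
```

```text
time_s: 28.2
tool_pos: [0.6223, 0.0316, -0.0178]
ee_rot: [0.001, -0.107, 0.994, -0.0]
wrist_force: [-0.1, -0.6, -0.5]
gripper_width: 0.465
t 28.2 tcp [622.3  31.6 -17.8] yaw -167.75 zdir [ 0.002 -0.001 -1.   ] F [-0.1 -0.6 -0.5] grip 0.465
travel cm [ 0.12 -0.18 -0.78] rot [-0.001  0.002 -0.003]
```

View pics/w31.png

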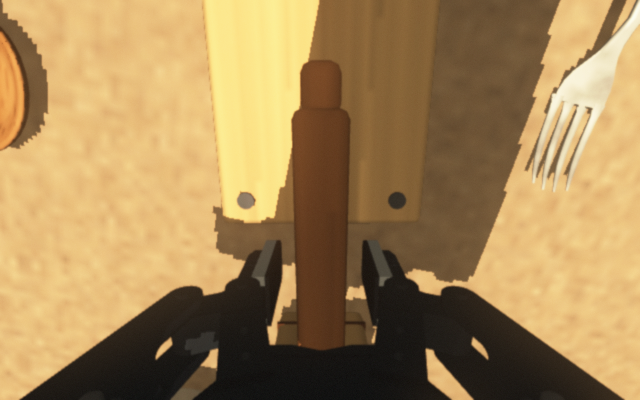

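```bash

python3 -m inch '[{"rot":[0,0,0],"travel":[0,0,-4],"hand":4.5},{"rot":[0,0,0],"travel":[0,0,-5],"hand":7},{"rot":[0,0,0],"travel":[0,0,-5],"hand":7.5},{"rot":[0,0,0],"travel":[0,0,0],"hand":7.5}]' 30
python3 - <<'E'
from h import *
goto([.6215,.0295,-.010],192.4)
s=observe();im,d=grab_frame("wrist");cv2.imwrite("pics/w32.png",im[:,:,::-1]);np.save("pics/w32.npy",d)
E
```

```text
time_s: 28.75
tool_pos: [0.6247, 0.0318, 0.1271]
ee_rot: [0.005, -0.107, 0.994, -0.0]
wrist_force: [-0.2, -0.1, -1.1]
gripper_width: 0.877
t 28.75 tcp [624.7  31.8 127.1] yaw -167.76 zdir [ 0.01  0.   -1.  ] F [-0.2 -0.1 -1.1] grip 0.877
travel cm [ 0.5  -0.14 13.71] rot [-0.002  0.01  -0.003]
```

View pics/w32.png

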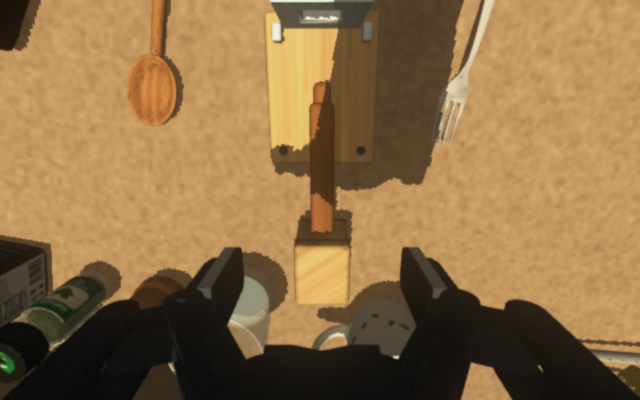

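```bash

python3 - <<'E'
from h import *
s=observe();d=np.load("pics/w32.npy")
P=lambda u,v,z:onz("wrist",u,v,z,s)*1000
c=np.array([P(u,v,.07) for u,v in((296,241),(350,243),(349,305),(295,304))]);print(np.round(c),c.mean(0))
e=P(321,83,.041);m=P(322,233,.046);u=(m-e);print("handle",e,m,np.degrees(np.arctan2(u[1],u[0])))
k1=P(284,151,.012);k2=P(361,151,.012);l=[P(267,15,.012),P(272,162,.012),P(377,25,.012),P(372,162,.012)];print("screws",k1,k2,(k1+k2)/2,"board",np.round(l),[np.degrees(np.arctan2(*(l[i+1]-l[i])[:2][::-1])) for i in(0,2)], (l[1]+l[3])/2)
print(np.round(bydepth("wrist",322,270,d[270,322],s)*1000))
goto([*(c.mean(0)[:2]/1000),.02],192.4)
E
```

```text
[[657.  18.  70.]
 [649.  60.  70.]
 [705.  73.  70.]
 [713.  29.  70.]] [680.91974373  44.99459696  70.        ]
handle [537.27111076  12.42070641  41.        ] [655.73979102  39.08692333  46.        ] 12.685338344730472
screws [599.04714561  -8.42539779  12.        ] [584.2213418   59.52441571  12.        ] [591.6342437   25.54950896  12.        ] board [[495. -41.  12.]
 [611. -17.  12.]
 [483.  47.  12.]
 [592.  72.  12.]] [np.float64(11.594712329821043), np.float64(12.917565721167703)] [601.52548707  27.24478747  12.        ]
[679.  44.  68.]
t 28.8 tcp [623.2  31.7 124.3] yaw -167.76 zdir [ 0.006 -0.    -1.   ] F [-0.3  0.  -0.6] grip 0.88
travel cm [-5.86  0.09 10.47] rot [-0.001  0.006 -0.003]
```

```bash

python3 -m inch '[{"rot":[0,0,0],"travel":[-3,0.05,0],"hand":7.5},{"rot":[0,0.006,0],"travel":[-2.8,0.05,0],"hand":7.5},{"rot":[0,0,0],"travel":[0,0,4],"hand":7.5},{"rot":[0,0,0],"travel":[0,0,2],"hand":7.5}]' 30
python3 - <<'E'
from h import *
goto([.681,.045,.004],192.4)
s=observe();im,d=grab_frame("wrist");cv2.imwrite("pics/w33.png",im[:,:,::-1])
E
```

```text
time_s: 29.3
tool_pos: [0.6763, 0.0446, 0.0585]
ee_rot: [-0.004, -0.107, 0.994, -0.001]
wrist_force: [0.1, -0.6, 0.6]
gripper_width: 0.879
t 29.3 tcp [676.3  44.6  58.5] yaw -167.75 zdir [-0.009 -0.003 -1.   ] F [ 0.1 -0.6  0.6] grip 0.879
travel cm [-0.52 -0.06  5.44] rot [-0.001 -0.009 -0.003]
```

View pics/w33.png

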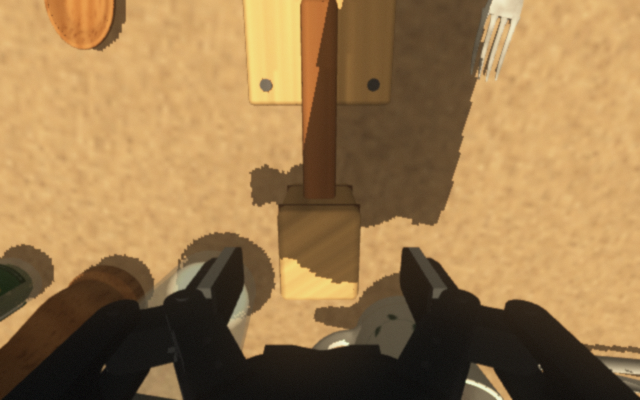

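```bash

python3 -m inch '[{"rot":[0,0,0],"travel":[-0.3,-0.05,2],"hand":6.6},{"rot":[0,0,0],"travel":[0,0,2],"hand":6.4},{"rot":[0,0,0],"travel":[0,0,1.4],"hand":6.2},{"rot":[0,0,0],"travel":[0,0,0],"hand":6}]' 30
python3 - <<'E'
from h import *
goto([.681,.045,.004],192.4)
s=observe();im,d=grab_frame("wrist");cv2.imwrite("pics/w34.png",im[:,:,::-1])
E
```

```text
time_s: 29.85
tool_pos: [0.6803, 0.0448, 0.0071]
ee_rot: [-0.003, -0.107, 0.994, -0.001]
wrist_force: [-0.2, -0.6, -0.5]
gripper_width: 0.706
t 29.85 tcp [680.3  44.8   7.1] yaw -167.75 zdir [-0.006 -0.002 -1.   ] F [-0.2 -0.6 -0.5] grip 0.706
travel cm [-0.08  0.01  0.31] rot [-0.001 -0.006 -0.003]
```

View pics/w34.png

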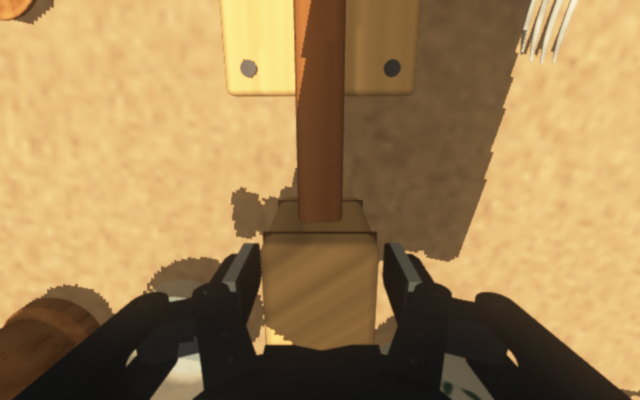

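```bash

python3 -m inch '[{"rot":[0,0,0],"travel":[0,0,0],"hand":5.2},{"rot":[0,0,0],"travel":[0,0,0],"hand":4.6},{"rot":[0,0,0],"travel":[0,0,0],"hand":4.2},{"rot":[0,0,0],"travel":[0,0,0],"hand":3.8}]' 40
python3 -m inch '[{"rot":[0,0,0],"travel":[0,0,0],"hand":3.5},{"rot":[0,0,0],"travel":[0,0,-0.3],"hand":3.5},{"rot":[0,0,0],"travel":[0,0,-0.7],"hand":3.5},{"rot":[0,0,0],"travel":[0,0,-0.8],"hand":3.5},{"rot":[0,0,0],"travel":[0,0,0],"hand":3.5}]' 80
python3 - <<'E'
from h import *
goto([.681,.045,.004],192.4)
s=observe();im,d=grab_frame("wrist");cv2.imwrite("pics/w35.png",im[:,:,::-1])
im,d=grab_frame("side");cv2.imwrite("pics/s35.png",cv2.resize(im[150:250,260:400,::-1],None,fx=5,fy=5,interpolation=cv2.INTER_CUBIC))
E
```

```text
time_s: 30.4
tool_pos: [0.682, 0.0445, 0.0096]
ee_rot: [-0.001, -0.106, 0.994, -0.001]
wrist_force: [0.8, -1.4, 5.6]
gripper_width: 0.536
time_s: 31.02
tool_pos: [0.6818, 0.045, 0.0275]
ee_rot: [-0.001, -0.107, 0.994, -0.001]
wrist_force: [0.4, 0.2, -2.8]
gripper_width: 0.527
t 31.02 tcp [681.8  45.   27.5] yaw -167.75 zdir [-0.002 -0.002 -1.   ] F [ 0.4  0.2 -2.8] grip 0.527
travel cm [0.07 0.02 2.35] rot [-0.001 -0.002 -0.003]
```

View pics/w35.png

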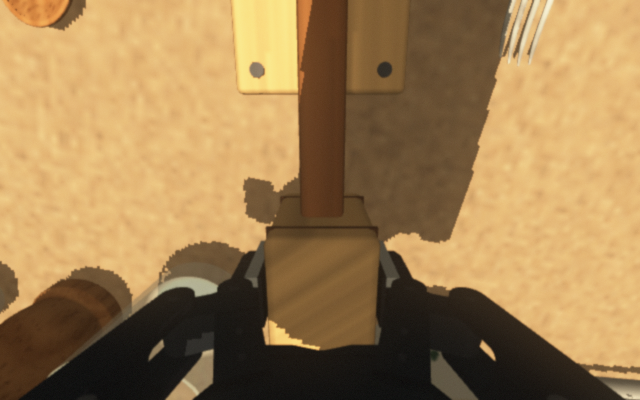

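View pics/s35.png

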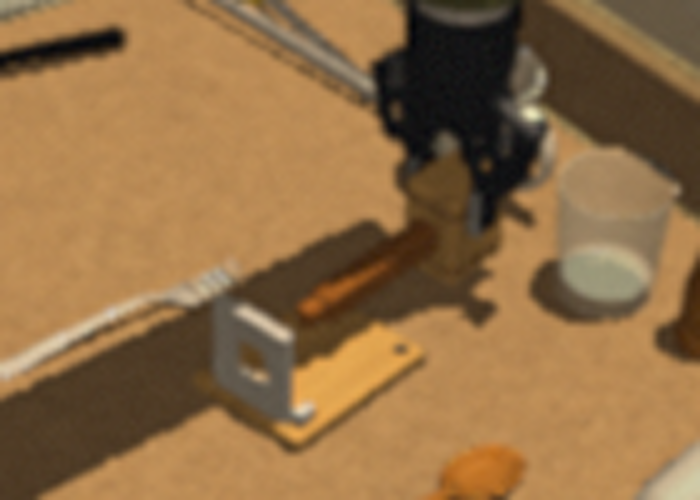

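```bash

python3 -m inch '[{"rot":[0,0,0],"travel":[0,0,0.4],"hand":3.5},{"rot":[0,0,0],"travel":[0,0,0],"hand":3.5}]' 80
python3 - <<'E'
from h import *
goto([.681,.045,.022],192.4)
s=observe();im,d=grab_frame("wrist")
for u,v in((322,20),(322,60),(322,100),(322,140),(322,180),(322,205),(322,260),(322,300),(280,40),(380,40),(480,120),(200,150)):print(u,v,np.round(bydepth("wrist",u,v,d[v,u],s)*1000))
sm=cv2.GaussianBlur(im,(3,3),0)
cv2.imwrite("pics/w36.png",im[:,:,::-1])
im,d=grab_frame("side");cv2.imwrite("pics/s36.png",cv2.resize(im[150:250,260:400,::-1],None,fx=5,fy=5,interpolation=cv2.INTER_CUBIC))
E
```

```text
time_s: 31.38
tool_pos: [0.6807, 0.0448, 0.0216]
ee_rot: [-0.002, -0.107, 0.994, -0.001]
wrist_force: [0.1, -1.0, -3.3]
gripper_width: 0.528
t 31.38 tcp [680.7  44.8  21.6] yaw -167.75 zdir [-0.005 -0.002 -1.   ] F [ 0.1 -1.  -3.3] grip 0.528
travel cm [-0.04  0.01 -0.04] rot [-0.001 -0.005 -0.003]
322 20 [580.  23.  59.]
322 60 [594.  26.  59.]
322 100 [609.  29.  59.]
322 140 [624.  33.  59.]
322 180 [641.  36.  59.]
322 205 [652.  39.  59.]
322 260 [667.  42.  83.]
322 300 [684.  46.  83.]
280 40 [583.   1.  13.]
380 40 [572.  52.  14.]
480 120 [598. 123.   1.]
200 150 [652. -38.   1.]
```

View pics/w36.png

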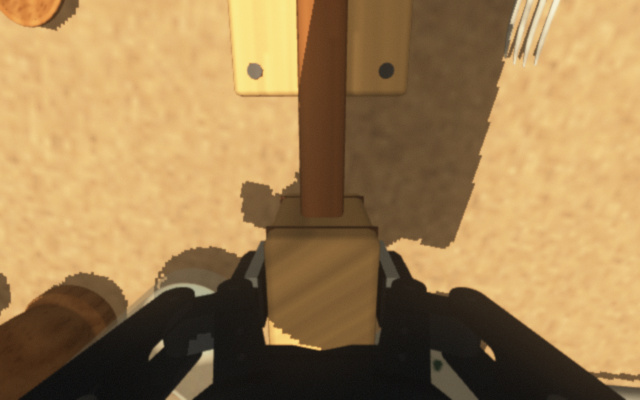

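```bash

python3 -m inch '[{"rot":[0,0,0],"travel":[0,-0.1,-0.2],"hand":3.5},{"rot":[0,0,0],"travel":[1.5,0,0],"hand":3.5},{"rot":[0,0,0],"travel":[1.5,0,0],"hand":3.5},{"rot":[0,0,0],"travel":[0,0,0],"hand":3.5}]' 80
python3 - <<'E'
from h import *
goto([.681,.045,.022],192.4)
im,d=grab_frame("side");a=cv2.resize(im[165:245,290:370,::-1],(400,400),interpolation=cv2.INTER_CUBIC)
im,d=grab_frame("top");b=cv2.resize(im[190:260,300:370,::-1],(400,400),interpolation=cv2.INTER_CUBIC)
cv2.imwrite("pics/st37.png",np.hstack([a,b]))
E
```

```text
time_s: 31.98
tool_pos: [0.6517, 0.0371, 0.025]
ee_rot: [-0.002, -0.106, 0.994, -0.001]
wrist_force: [0.0, 0.5, -3.5]
gripper_width: 0.524
t 31.98 tcp [651.7  37.1  25. ] yaw -167.78 zdir [-0.003 -0.002 -1.   ] F [ 0.   0.5 -3.5] grip 0.524
travel cm [-3.03  0.16  0.29] rot [-0.001 -0.004 -0.003]
```

View pics/st37.png

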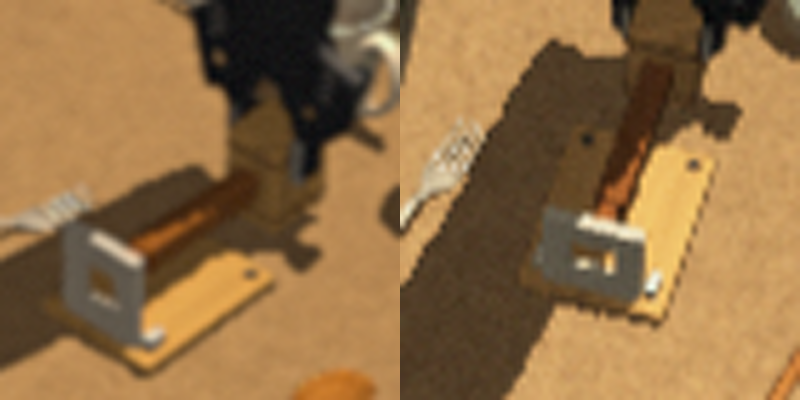

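The tip is just behind the plate and in line with the eye in both views, so I push in small steps.

```bash

python3 -m inch '[{"rot":[0,0,0],"travel":[0.7,0,0],"hand":3.5},{"rot":[0,0,0],"travel":[0.8,0,0],"hand":3.5},{"rot":[0,0,0],"travel":[0.8,0,0],"hand":3.5}]' 80
python3 -m inch '[{"rot":[0,0,0],"travel":[0.8,0,0],"hand":3.5},{"rot":[0,0,0],"travel":[0.8,0,0],"hand":3.5}]' 80
python3 - <<'E'
from h import *
goto([.681,.045,.022],192.4)
im,d=grab_frame("side");a=cv2.resize(im[165:245,290:370,::-1],(400,400),interpolation=cv2.INTER_CUBIC)
im,d=grab_frame("top");b=cv2.resize(im[190:260,300:370,::-1],(400,400),interpolation=cv2.INTER_CUBIC)
cv2.imwrite("pics/st38.png",np.hstack([a,b]))
E
```

```text
time_s: 32.45
tool_pos: [0.629, 0.0325, 0.0247]
ee_rot: [-0.002, -0.107, 0.994, -0.001]
wrist_force: [-0.1, 0.0, -2.9]
gripper_width: 0.528
time_s: 32.7
tool_pos: [0.6134, 0.0291, 0.0248]
ee_rot: [-0.002, -0.107, 0.994, -0.001]
wrist_force: [0.7, 0.4, -2.7]
gripper_width: 0.527
t 32.7 tcp [613.4  29.1  24.8] yaw -167.75 zdir [-0.003 -0.002 -1.   ] F [ 0.7  0.4 -2.7] grip 0.527
travel cm [-6.94  0.12  0.26] rot [-0.001 -0.004 -0.003]
```

View pics/st38.png

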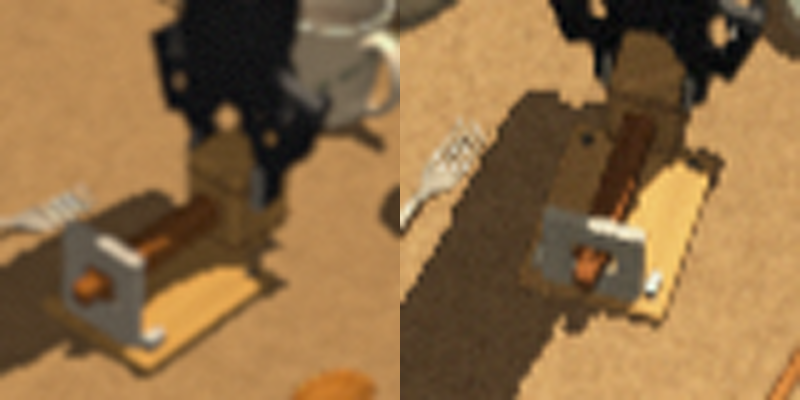

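```bash

python3 -m inch '[{"rot":[0,0,0],"travel":[0.5,-0.15,0],"hand":3.5},{"rot":[0,0,0],"travel":[0.8,0,0],"hand":3.5},{"rot":[0,0,0],"travel":[0.8,0,0],"hand":3.5}]' 80
python3 -m inch '[{"rot":[0,0,0],"travel":[0.8,0,0],"hand":3.5},{"rot":[0,0,0],"travel":[0.8,0,0],"hand":3.5},{"rot":[0,0,0],"travel":[0.8,0,0],"hand":3.5}]' 80
python3 - <<'E'
from h import *
goto([.681,.045,.022],192.4)
im,d=grab_frame("wrist");cv2.imwrite("pics/w39.png",im[:,:,::-1])
im,d=grab_frame("side");a=cv2.resize(im[165:245,290:370,::-1],(400,400),interpolation=cv2.INTER_CUBIC)
im,d=grab_frame("top");b=cv2.resize(im[190:260,300:370,::-1],(400,400),interpolation=cv2.INTER_CUBIC)
cv2.imwrite("pics/st39.png",np.hstack([a,b]))
E
```

```text
time_s: 33.17
tool_pos: [0.5932, 0.0231, 0.0248]
ee_rot: [-0.002, -0.107, 0.994, -0.001]
wrist_force: [0.6, -0.7, -3.1]
gripper_width: 0.53
time_s: 33.55
tool_pos: [0.5698, 0.0181, 0.025]
ee_rot: [-0.002, -0.107, 0.994, -0.001]
wrist_force: [0.2, -0.3, -3.5]
gripper_width: 0.528
t 33.55 tcp [569.8  18.1  25. ] yaw -167.75 zdir [-0.003 -0.002 -1.   ] F [ 0.2 -0.3 -3.5] grip 0.528
travel cm [-11.43   0.27   0.26] rot [-0.001 -0.004 -0.003]
```

View pics/st39.png

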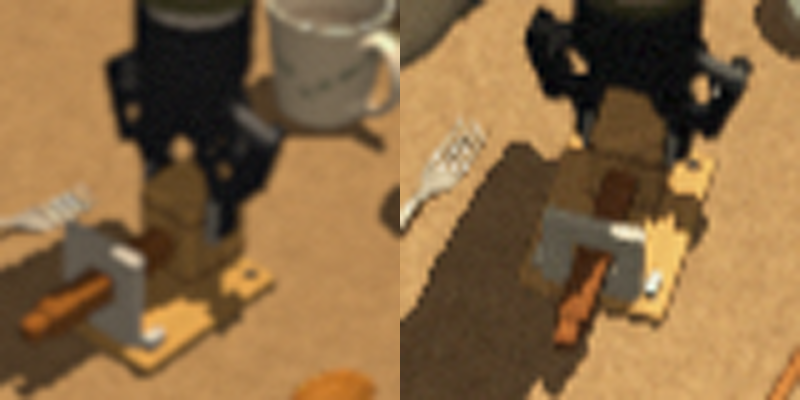

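View pics/w39.png

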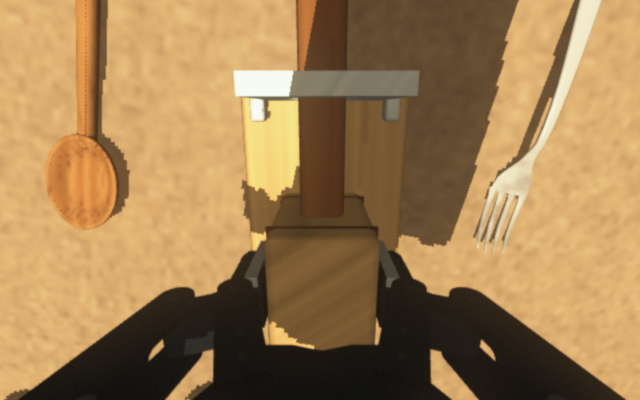

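```bash

python3 - <<'E'
from h import *
s,t,M=pose()
f=lambda u,v,z:np.round((M.T@(onz("wrist",u,v,z,s)-t))*1000,1)
print("plate front",f(321,97,.082),"plate back",f(321,71,.082),"L/R",f(234,75,.082),f(419,75,.082))
print("head edge",f(321,229,.085),"handle",f(322,150,.06),"board",f(246,180,.012),f(404,150,.012),"handle base at face",f(322,216,.06))
E
```

```text
plate front [ 74.6  -0.3 -56.7] plate back [ 83.   -0.4 -56.6] L/R [ 81.7 -29.8 -56.6] [ 81.7  32.8 -56.7]
head edge [ 27.   -0.3 -59.8] handle [ 53.5   0.1 -34.7] board [ 29.  -45.6  13.2] [47.1 48.2 13.2] handle base at face [ 23.3   0.1 -34.8]
```

```bash

python3 -m inch '[{"rot":[0,0,0],"travel":[0.8,0.12,0],"hand":3.5},{"rot":[0,0,0],"travel":[1,0,0],"hand":3.5},{"rot":[0,0,0],"travel":[1,0,0],"hand":3.5},{"rot":[0,0,0],"travel":[0.8,0,0],"hand":3.5},{"rot":[0,0,0],"travel":[0,0,0],"hand":3.5}]' 80
python3 - <<'E'
from h import *
s,t,M=pose()
goto([.681,.045,.022],192.4)
im,d=grab_frame("wrist");cv2.imwrite("pics/w40.png",im[:,:,::-1])
E
```

```text
time_s: 34.33
tool_pos: [0.5344, 0.0116, 0.0252]
ee_rot: [-0.002, -0.107, 0.994, -0.001]
wrist_force: [0.6, 0.8, -2.6]
gripper_width: 0.531
t 34.33 tcp [534.4  11.6  25.2] yaw -167.77 zdir [-0.003 -0.002 -1.   ] F [ 0.6  0.8 -2.6] grip 0.531
travel cm [-15.04   0.16   0.26] rot [-0.001 -0.004 -0.003]
```

View pics/w40.png

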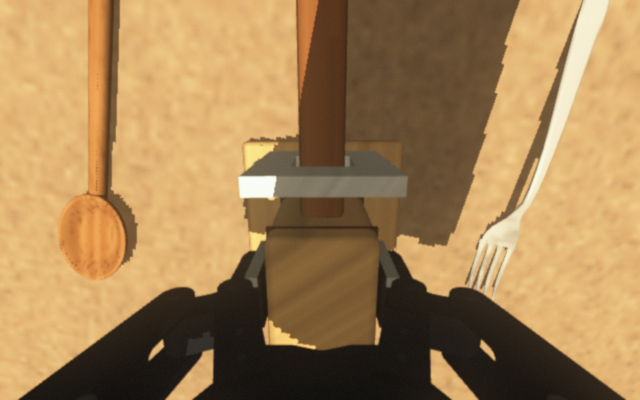

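```bash

python3 -m inch '[{"rot":[0,0,0],"travel":[0,0.05,0.15],"hand":3.5},{"rot":[0,0,0],"travel":[0,0,0.1],"hand":3.5},{"rot":[0,0,0],"travel":[0,0,0],"hand":3.5}]' 80
python3 -c "
from h import *
goto([.681,.045,.022],192.4)"
```

```text
time_s: 34.75
tool_pos: [0.5348, 0.0123, 0.0223]
ee_rot: [-0.002, -0.107, 0.994, -0.001]
wrist_force: [1.0, -0.4, -4.0]
gripper_width: 0.531
t 34.75 tcp [534.8  12.3  22.3] yaw -167.75 zdir [-0.004 -0.002 -1.   ] F [ 1.  -0.4 -4. ] grip 0.531
travel cm [-14.98   0.09  -0.03] rot [-0.001 -0.004 -0.003]
```

```bash

python3 -m inch '[{"rot":[0,0,0],"travel":[0,0,0.12],"hand":3.5},{"rot":[0,0,0],"travel":[0,0,0],"hand":3.5}]' 80
python3 -m inch '[{"rot":[0,0,0],"travel":[0,0,0.12],"hand":3.5},{"rot":[0,0,0],"travel":[0,0,0],"hand":3.5}]' 80
```

```text
time_s: 35.0
tool_pos: [0.535, 0.0123, 0.0217]
ee_rot: [-0.002, -0.107, 0.994, -0.001]
wrist_force: [-1.2, -0.3, 2.2]
gripper_width: 0.528
time_s: 35.25
tool_pos: [0.535, 0.0123, 0.0216]
ee_rot: [-0.002, -0.107, 0.994, -0.001]
wrist_force: [-9.3, -0.4, 15.7]
gripper_width: 0.526
```

```bash

python3 -m inch '[{"rot":[0,0,0],"travel":[0,0,-0.12],"hand":4.2},{"rot":[0,0,0],"travel":[0,0,0],"hand":4.8},{"rot":[0,0,0],"travel":[0,0,0],"hand":5.6},{"rot":[0,0,0],"travel":[0,0,0],"hand":6.4}]' 30
python3 -m inch '[{"rot":[0,0,0],"travel":[0,0,-2],"hand":7},{"rot":[0,0,0],"travel":[0,0,-4],"hand":7.5},{"rot":[0,0,0],"travel":[0,0,-5],"hand":7.5},{"rot":[0,0,0],"travel":[0,0,-5],"hand":7.5},{"rot":[0,0,0],"travel":[0,0,0],"hand":7.5}]' 30
python3 - <<'E'
from h import *
s,t,M=pose();goto([.681,.045,.022],192.4)
im,d=grab_frame("wrist");cv2.imwrite("pics/w41.png",im[:,:,::-1]);np.save("pics/w41.npy",d)
im,d=grab_frame("side");a=cv2.resize(im[165:245,290:370,::-1],(400,400),interpolation=cv2.INTER_CUBIC)
im,d=grab_frame("top");b=cv2.resize(im[190:290,330:430,::-1],(400,400),interpolation=cv2.INTER_CUBIC)
cv2.imwrite("pics/st41.png",np.hstack([a,b]))
E
```

```text
time_s: 35.75
tool_pos: [0.5349, 0.0123, 0.0213]
ee_rot: [-0.002, -0.107, 0.994, -0.001]
wrist_force: [0.2, -1.1, 1.1]
gripper_width: 0.752
time_s: 36.38
tool_pos: [0.5377, 0.0127, 0.1856]
ee_rot: [0.002, -0.107, 0.994, -0.001]
wrist_force: [-0.4, -0.3, -0.8]
gripper_width: 0.877
t 36.38 tcp [537.7  12.7 185.6] yaw -167.77 zdir [ 0.004 -0.001 -1.   ] F [-0.4 -0.3 -0.8] grip 0.877
travel cm [-14.63   0.15  16.41] rot [-0.002  0.004 -0.003]
```

View pics/st41.png

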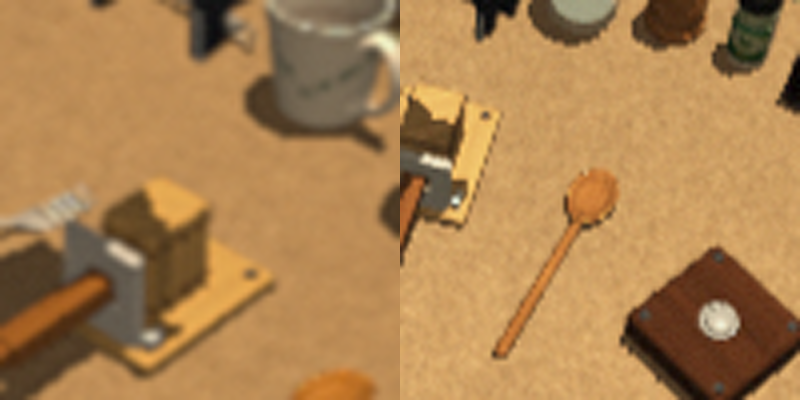

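View pics/w41.png

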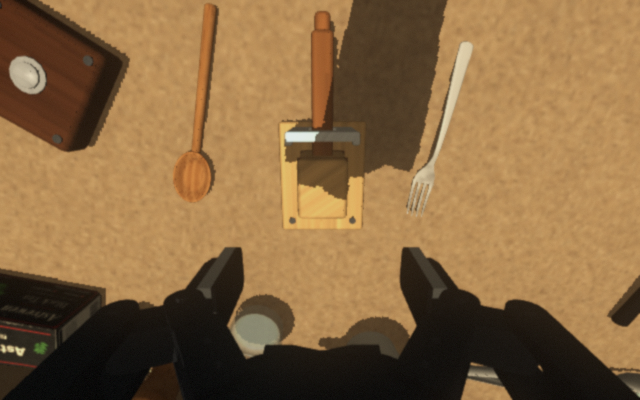

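```bash

python3 - <<'E'
from h import *
s,t,M=pose();d=np.load("pics/w41.npy")
f=lambda u,v,z:np.round((M.T@(onz("wrist",u,v,z,s)-t))*1000,1)
print("plate front",f(322,142.5,.082),"head edge",f(322,157,.082),"head far",f(322,218,.082))
print("head top z",[round(float(bydepth("wrist",u,v,d[v,u],s)[2]*1000)) for u,v in((305,165),(340,165),(305,205),(340,205))],"peg",np.round(bydepth("wrist",28,75,d[75,28],s)*1000))
im,_=grab_frame("side");im2,_=grab_frame("top");a=cv2.imread("pics/side0.png");b=cv2.imread("pics/top0.png")
c=lambda i,x,y:cv2.resize(i[y:y+90,x:x+195],(390,180))
cv2.imwrite("pics/by.png",np.vstack([np.hstack([c(a,220,135),c(im[:,:,::-1],220,135)]),np.hstack([c(b,210,140),c(im2[:,:,::-1],210,140)])]))
E
```

```text
plate front [41.9  0.3 98.7] head edge [29.5  0.3 98.6] head far [-26.4   0.4  98.4]
head top z [78, 77, 77, 78] peg [ 495. -275.   41.]
```

View pics/by.png

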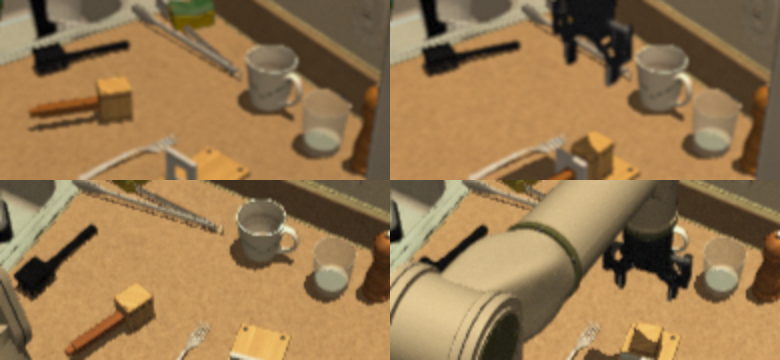

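The head is flat on the board (all four top depths equal), 12 mm from the plate, so its origin is at about x = 0. The bystanders look unmoved. Handing in.

```bash
python3 -c "
from bench import *
job_done();print(observe()['time_s'])"
```

```text
the job is handed in; nothing more can be done
the job is handed in; nothing more can be done
```

I struck the peg down with one blow of the mallet and it stayed down. I then stood the mallet on its head, took it again by the head and put it in the keeper. I handed the job in at about 36.5 s, with no verdict reported.

**What went wrong on the way:**
- My first two grasps of the handle failed. The fingertips end about 26–35 mm short of the reported TCP, so the pads only caught the top edge of the handle.
- The first failure knocked the mallet onto its side, with its handle lying across the dish brush; the second dropped it a few centimetres onto the worktop, clear of the brush.
- I corrected the grasp depth, rolled the mallet upright again and took it by the handle before the blow.

**Last checks:**
- **Peg:** flat in the top and side views. The wrist depth read 41 mm for its top, against an expected 44 mm.
- **Mallet:** the handle is through the eye. The head stands level on the board about 12 mm from the plate, with its origin at about keeper x = 0. The head's top read 77–78 mm against an expected 82 mm, low like the peg reading.
- **Mug, glass and brush:** no visible shift in the side view before and after. I measured the brush only earlier, after the failed grasps, and it was within about 5 mm of its first position, which is about the error of that measurement. In the last top view the arm hid part of the brush and the mug.
- **Forces:** the highest wrist force I saw was 27 N, in readings taken at the end of each move. The peak during the blow was not recorded.

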